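# Press a proud sample-tube cap home with the bench capping pliers

### The job

One of the three sample tubes lying in the white tray has its red cap standing proud of the tube. Take that tube and lay it in the cradle of the bench capping pliers with its cap towards the jaw with the red pad, then squeeze the two handles together until the cap resists, gives and snaps fully home. Let the handles spring open and lay the tube back in its own groove, cap the same way round as its neighbours, without dropping it or disturbing the other tubes or the label roll.

Things in the scene. Friction and masses are not known exactly. Their poses are not given: they have to be found in the camera images.
- tube: the tube to be closed: clear, 18 mm in diameter, 70 mm long, lying level, red push-on cap (22 mm diameter, 14 mm long) on its +y end. Origin on the axis, 35 mm from each end of the tube; y runs along it to the cap; it may be rolled about y. The cap's skirt starts 32 mm and its top ends 46 mm from the origin while proud (7 mm of teal neck shows), 25 and 39 mm when home. 50 g
- tube_grip (a point): point on the tube's axis 5 mm from its origin towards the base: the middle of the 37 mm stretch between the V supports of the tray (and of the cradle), where fingers fit on both sides
- cap_top (a point): centre of the outer end face of the tube's cap
- cap (a joint): how far the cap has been pushed on, in m: 0 proud, 0.007 fully home. It resists with up to about 22 N along the tube (peak after about 1 mm), gives half way and snaps home by itself
- tray: white tray, 170 (x) by 92 mm (y), fixed; three V grooves along y, at x = -50, 0, +50 mm. Origin under its centre, on the table. A tube in a groove has its axis 34 mm up, its origin at y = 0, cap to +y (teal strip). A groove is two V supports, 26 mm wide at the top and as high as the axis, at y = -31 to -24 and 14 to 20 mm; between them the floor is 6 mm up
- tube_b: a tube like the first, its cap already home; lies in another groove of the tray and stays there. Origin and axes as for tube
- tube_c: a second closed tube in the tray, likewise
- pliers: bench capping pliers: base plate 190 x 120 x 8 mm bolted down, with an upright pivot and two crossed steel levers lying level 48 mm up. Origin under the pivot, on the table. Handles run to -x, jaws to +x; the jaws face along y, red pad (for the cap) on the +y side, black rubber pad (for the tube's base) on the -y side. Pads 24 mm across, 91 mm apart open, 75 mm at the stop
- nest (a point): where the tube's origin belongs in the pliers' cradle: 75 mm from the pivot to +x, 48 mm above the table; axes as pliers. The tube lies along y, cap to +y, with 5 mm to spare at each end, which the jaws take up. Cradle: two V supports as in the tray, 31 to 24 mm to -y and 13 to 19 mm to +y of this point, standing on the plate (top 8 mm up)
- handles (a point): midway between the two handle grips, 128 mm from the pivot to -x, 48 mm above the table; axes as pliers. Here the black grips (11 mm thick, 24 mm high, 36 to 60 mm above the table, about 88 mm long) measure 60 mm over their outsides when open and 31 mm at the stop. They close along y
- left_grip (a point): middle of the +y handle's grip
- right_grip (a point): middle of the -y handle's grip
- handle_left (a joint): swing of the left handle in rad: 0 open (a spring holds it there), 0.113 closed against the stop. Both handles move alike. Closing them takes about 2 to 4 N on each grip against the spring alone and up to about 15 N with the cap's resistance
- rack: white foam block, 140 by 92 mm, 45 mm high, holding upright tubes with red caps up to 78 mm; fixed, a bystander. Origin under its centre
- label_roll: roll of blank white labels standing flat, 56 mm in diameter, 30 mm high, loose, a bystander. Origin at the centre of its underside
Things that resemble listed ones, but are neither listed nor needed, are in the scene too. What is shaped like the tube but blue is not meant.

How it is judged (in metres and radians):
On the way, in this order (a step that is already met when the one before it is completed fails the run):
1. the tube lies in the cradle of the pliers, cap towards the red pad and still proud (x of tube in the frame of nest between -0.004 and 0.004 m and y of tube in the frame of nest between -0.008 and 0.008 m and z of tube in the frame of nest between -0.004 and 0.004 m and y of cap_top in the frame of nest above 0.03 m and value of joint cap below 0.002 m), for 0.2 s.
2. the handles are squeezed together and the cap has snapped home in the pliers (distance between tube and nest below 0.012 m and value of joint handle_left above 0.065 rad and value of joint cap above 0.006 m), for 0.1 s.
At the end, for the whole second after the job is handed in: cap home (over 6 of 7 mm); tube seated in its own groove, within 10 mm of where it lay, axis 34 mm high within 4 mm, along the groove within 0.1 rad, cap towards the tray's +y, at rest; handles open; other tubes within 12 mm and label roll within 30 mm of their starts (value of joint cap above 0.006 m and distance of tube from where it was at the start of the episode below 0.01 m and z of tube in the frame of tray between 0.03 and 0.038 m and angle between the y axis of tube and the y axis of tray, either way round below 0.1 rad and y of cap_top in the frame of tray above 0.02 m and linear speed of tube below 0.02 m/s and value of joint handle_left below 0.02 rad and distance of each of tube_b, tube_c from where it was at the start of the episode below 0.012 m and distance of label_roll from where it was at the start of the episode below 0.03 m); the robot touches nothing.
It fails at once if the tube is dropped (falls freely by more than about 35 mm) (contact force between the fingers and tube below 0.05 N and linear speed of tube above 0.85 m/s).
It fails at once if another tube is pushed out of its place (by more than 25 mm) (distance of any of tube_b, tube_c from where it was at the start of the episode above 0.025 m).
It fails at once if the label roll is moved by more than 40 mm (distance of label_roll from where it was at the start of the episode above 0.04 m).
It also fails if it takes over 56 s, if anything falls off the work surface, if the arm or the gripper's body presses on something with over 40 N, if the wrist force passes 120 N, or if a joint passes its speed limit or range.

### The arm

A 6-joint arm with a two-finger parallel gripper is mounted at the origin on the work surface. World frame = base frame: x ahead of the robot, y to its left, z up, the work surface at z = 0. Lengths are in mm, angles in rad, forces in N, time in s.
With the tool pointing down it reaches from about 300 to 775 mm from the base axis. Payload 14.6 kg.
Tool frame: the origin (TCP) lies between the finger pads; the fingertips stand 8 mm ahead of it and the grasp point (between the pads) lies 11 mm behind it; x points along the fingers, y is the direction in which the jaws open and shut, and the axes are right-handed (so a half turn about x gives the same grasp; the last joint's range is limited). The gripper opens to 94 mm and grips with 3 to 60 N. Pads are 16 mm wide; open, the fingers measure 119 mm over their backs; the gripper's body (75 mm by 177 mm) begins 78 mm behind the grasp point.
Start: joints at [1.058, 0.3, 1.521, -0, 1.321, -0.067], TCP at [237.145, 496.237, 177.546] pointing down, gripper open.
Joint ranges: [-3.03, 3.03], [-0.79, 2.21], [0.23, 2.52], [-1.04, 4.18], [0, 3.07], [-2.55, 2.55]. Speed limits (rad/s): [2.22, 2.22, 2.57, 3.14, 3.14, 3.14].

### API

Orientations are given as [roll, pitch, yaw] about the fixed x, y, z axes, in that order (R = Rz(yaw) Ry(pitch) Rx(roll)).
In Python, from cell import telemetry, camera, calibration, order gives the robot as it stands.
- The arm moves only by the shell command python3 -m handwheel 'ROWS' [FORCE]. ROWS is JSON, a list of rows, each a list of 7 numbers: the turn, a rotation vector about the tool's x, y, z as a fraction of full scale, then the shift along the tool's x, y, z as a fraction of full scale, then the opening, from 0 (shut) to 1 (fully open). A call has 1 to 12 rows; each row is the pose to reach, as a shift and turn from the pose measured when the call began, along the tool's axes at that moment, turning the shorter way round; what a row does not reach only later rows make up. Full scale, the value 1, is 300 mm for a shift and pi rad for a turn. A row lasts 1/8 s, in which the tool goes at most 62.5 mm and 10.7 degrees, less where a joint would pass 70% of its speed; a pose out of reach is approached as far as the arm can. A call with a number of a shift or a turn outside -1 to 1 is refused whole. A call with a gripper value outside its range is refused whole. The fingers move at their own pace and stop on an object; FORCE is the grip in N (left out, the last holds). Time passes only in rows, so rows that repeat a pose let the fingers close. It gives the time, the measured TCP pose, the force and the opening at its end, in the units of the state.
- telemetry.read_state(): the state, without advancing time (a new reading comes with each control period).
- camera(name): name is "scene" or "top" or "wrist"; returns the picture (400x640x3 uint8, red, green, blue); there is no depth.
- calibration(name): a dict with "fov_y" (degrees; the focal length in pixels is half the picture's height over the tangent of half this angle, whatever the lens; pixels are square), "cx", "cy" (the principal point, pixels), "position" and "attitude" of the camera in the world. Camera axes: x right, y down, z forward; pixel columns grow to the right and rows downward; lengths in mm; the calibration is good to about 2 mm. A picture is of the moment at which its call begins: read the wrist's pose just before it. calibration takes no time and is no camera call; for the wrist camera it gives the pose at the moment of the call.
- order.sign_off(): hands the job in, once; it reports no verdict.
The state is a dict: "clock": time; "joints": joint angles; "qd": joint speeds; "effort": joint torques, N m; "eef_pos": TCP position; "eef_rot": TCP orientation; "wrist_force": force on the tool from outside, world axes, zero at the start; "moment": the same for the moment, N m; "finger_gap": finger opening in mm.
Only numpy, scipy, OpenCV 4.12 (cv2) and the standard library are available. Lean on these libraries where they do the work, as an engineer would, in place of code of your own. Each camera call takes 0.05 s, during which the arm holds its last target.

## Working session

There is one attempt and no reset: what is moved stays moved. The work goes in short steps, Python scripts to look and compute and a shell command to move; the robot and the scene stay as the last step left them, time stands still between calls to the robot, and variables do not carry over. Pictures are saved under pics/ and viewed, and the job is handed in when it is done.

```bash
ls; mkdir -p pics
python3 - <<'E'
from cell import telemetry, camera, calibration
import cv2
print(telemetry.read_state())
for n in ("scene","top","wrist"):
    print(n,calibration(n))
    cv2.imwrite(f"pics/{n}0.png",camera(n)[:,:,::-1])
E
```

```text
pics
{'clock': 0.0, 'joints': array([ 1.05839504e+00,  3.00467233e-01,  1.52158537e+00,  2.16258805e-06,
        1.32070538e+00, -6.65896543e-02]), 'qd': array([-4.72393023e-04, -1.11112288e-05, -1.02836145e-04,  9.71393495e-04,
        4.77188937e-04,  1.23831425e-03]), 'effort': array([-6.82672344e-04, -5.31815636e+01, -3.52731371e+01,  7.06981332e-02,
        2.45117967e-02, -6.34470712e-05]), 'eef_pos': array([237.00482761, 495.98403485, 176.98666063]), 'eef_rot': array([-1.6391835 ,  1.569631  , -2.08499567]), 'wrist_force': array([-0.93916575,  0.51015443, -0.04914683]), 'moment': array([-0.00442342, -0.01464338, -0.01461799]), 'finger_gap': 93.85046283644536}
scene {'fov_y': 44.4432390476491, 'cx': 318.3569191373841, 'cy': 197.67118959359024, 'position': array([912.89571204, 826.7259087 , 728.97861936]), 'attitude': array([-2.22051897, -0.00393865,  2.66331963])}
top {'fov_y': 53.89551670616147, 'cx': 311.20548572586296, 'cy': 197.2385284175627, 'position': array([401.84535628,  12.56314233, 875.42456402]), 'attitude': array([-3.03037710e+00, -1.86031780e-04, -1.59399535e+00])}
wrist {'fov_y': 66.84114811788163, 'cx': 319.3797106725844, 'cy': 203.49184056805422, 'position': array([164.2519534 , 532.30150692, 384.75316361]), 'attitude': array([2.85930786e+00, 3.50971550e-04, 1.12542405e+00])}
```

View pics/scene0.png

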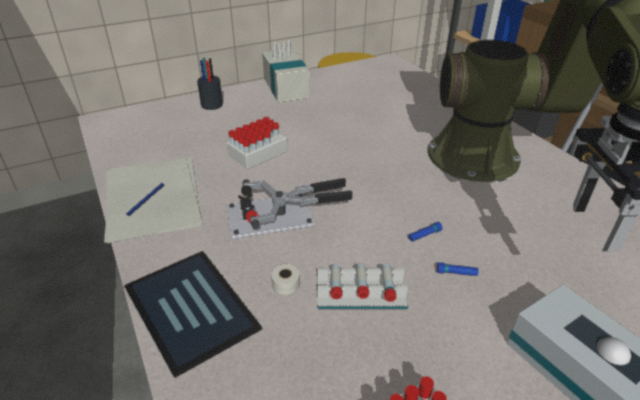

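View pics/top0.png

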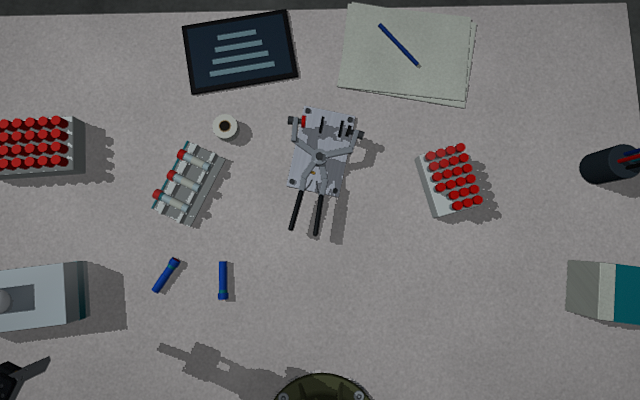

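View pics/wrist0.png

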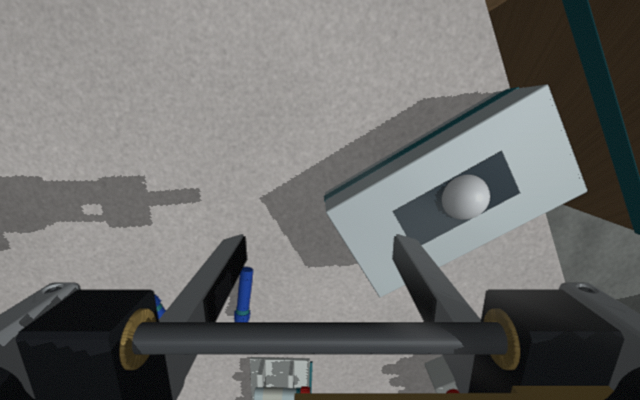

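```bash
cat > h.py <<'E'
import numpy as np, cv2
from scipy.spatial.transform import Rotation as R
from cell import telemetry, camera, calibration
def ray(cal,u,v):
    f=200/np.tan(np.radians(cal['fov_y'])/2)
    Rm=R.from_euler('xyz',cal['attitude']).as_matrix()
    d=Rm@np.array([(u-cal['cx'])/f,(v-cal['cy'])/f,1.0])
    return np.array(cal['position']),d
def onz(cal,u,v,z):
    p,d=ray(cal,u,v); return p+d*(z-p[2])/d[2]
def proj(cal,P):
    f=200/np.tan(np.radians(cal['fov_y'])/2)
    Rm=R.from_euler('xyz',cal['attitude']).as_matrix()
    q=Rm.T@(np.array(P)-cal['position']); return q[0]/q[2]*f+cal['cx'],q[1]/q[2]*f+cal['cy']
def crop(img,x0,y0,x1,y1,s,fn):
    cv2.imwrite(fn,cv2.resize(img[y0:y1,x0:x1],None,fx=s,fy=s,interpolation=cv2.INTER_CUBIC)[:,:,::-1])
E
python3 - <<'E'
from h import *
t=cv2.imread('pics/top0.png')[:,:,::-1]; s=cv2.imread('pics/scene0.png')[:,:,::-1]
crop(t,140,100,380,260,3,'pics/topc.png'); crop(s,210,170,430,320,3,'pics/scc.png')
E
```

```text
(no output)
```

View pics/topc.png

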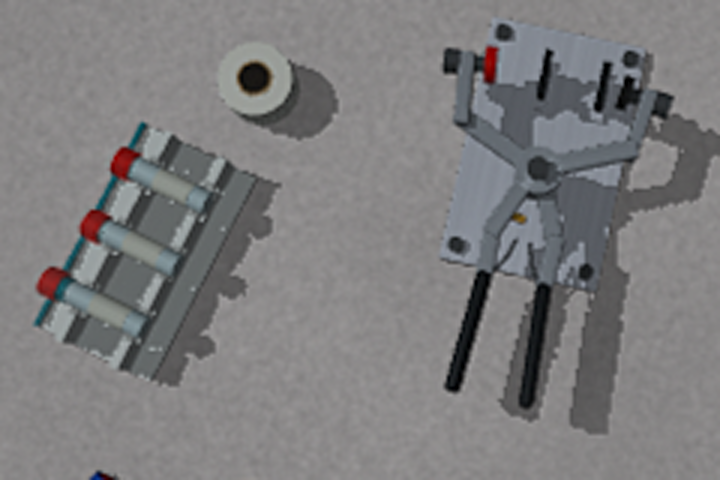

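View pics/scc.png

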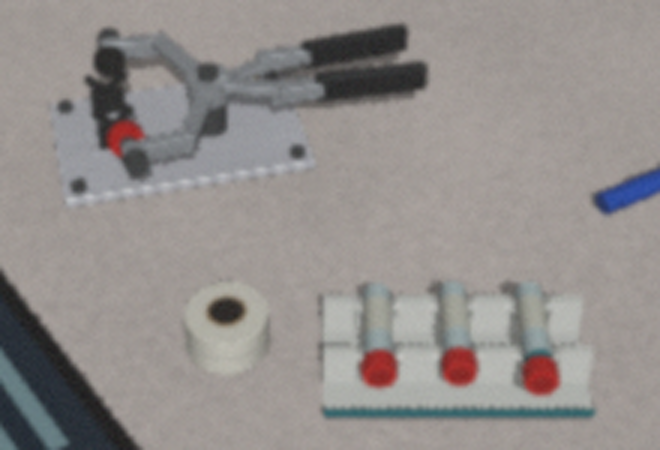

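Run:
```python
from h import *
c=calibration('top')
t=cv2.imread('pics/top0.png')[:,:,::-1].astype(int)
m=((t[:,:,0]>110)&(t[:,:,1]<80)&(t[:,:,2]<80)).astype(np.uint8)
n,l,st,ce=cv2.connectedComponentsWithStats(m)
for i in range(1,n):
    u,v=ce[i]
    if 140<u<330 and 100<v<260 and st[i,4]>10: print('red',ce[i],st[i],onz(c,u,v,38).round(1))
g=lambda x,y,z:onz(c,140+x/3,100+y/3,z).round(1)
print('bases of tubes',g(138,325,40),g(172,264,40),g(205,200,40))
print('pivot',g(540,168,55))
print('handle ends',g(453,388,58),g(527,404,58))
print('handle starts',g(484,273,58),g(544,287,58))
print('plate corners',g(492,18,8),g(648,48,8),g(595,290,8),g(442,260,8))
print('supports',g(545,75,48),g(604,86,48))
print('tray corners',g(143,122,8),g(36,325,8))
print('roll',g(256,78,30))
```

```text
red [303.25 119.  ] [302 115   4   9  28] [668.1  23.7  38. ]
red [180.15555556 153.73333333] [177 149   7  11  45] [596.8 292.1  38. ]
red [170.04444444 174.46666667] [167 171   7  10  45] [551.8 313.3  38. ]
red [155.55555556 193.95555556] [152 190   8   9  45] [510.1 343.7  38. ]
bases of tubes [477.5 277.4  40. ] [520.7 253.7  40. ] [566.5 230.4  40. ]
pivot [581.1 -10.4  55. ]
handle ends [427.2  53.7  58. ] [415.    2.9  58. ]
handle starts [506.7  30.7  58. ] [495.9 -11.   58. ]
plate corners [708.1  21.7   8. ] [681.9 -95.9   8. ] [498.6 -50.1   8. ] [523.6  62.7   8. ]
supports [650.7 -16.   48. ] [641.6 -58.2  48. ]
tray corners [633.5 285.6   8. ] [482.2 362.7   8. ]
roll [658.8 196.   30. ]
```

```bash
cat >> h.py <<'E'
def plan(pos,yaw_y,verbose=True):
    """tool x down, tool y along world heading yaw_y (deg, mod 180); prints fractions for the move"""
    s=telemetry.read_state(); p=np.array(s['eef_pos']); M=R.from_euler('xyz',s['eef_rot']).as_matrix()
    out=[]
    for a in (yaw_y,yaw_y+180):
        y=np.array([np.cos(np.radians(a)),np.sin(np.radians(a)),0]); x=np.array([0,0,-1.]); T=np.column_stack([x,y,np.cross(x,y)])
        rv=R.from_matrix(M.T@T).as_rotvec()
        out.append((np.linalg.norm(rv),rv))
    sh=M.T@(np.array(pos)-p)
    print('pos',p.round(1),'tooly',np.degrees(np.arctan2(M[1,1],M[0,1])).round(2),'tilt',M[:,0].round(3),'j6',round(s['joints'][5],3),'clock',round(s['clock'],2),'gap',round(s['finger_gap'],1),'F',s['wrist_force'].round(1))
    for n,rv in sorted(out,key=lambda o:o[0]): print('turn',(rv/np.pi).round(4),'shift',(sh/300).round(4), 'deg',round(np.degrees(n),1))
E
python3 - <<'E'
from h import *
plan([490.7,304.3,170],-26.5)
E
```

```text
pos [237.  496.1 177.1] tooly 64.46 tilt [-0.    -0.001 -1.   ] j6 -0.067 clock 0.15 gap 93.8 F [0.3 0.1 0.6]
turn [-4.947e-01 -2.000e-04  2.000e-04] shift [ 0.0238 -0.2121  1.0385] deg 89.0
turn [5.053e-01 2.000e-04 2.000e-04] shift [ 0.0238 -0.2121  1.0385] deg 91.0
```

```bash
python3 -m handwheel '[[-0.06,0,0,0,-0.02,0.15,0.4],[-0.12,0,0,0,-0.05,0.3,0.4],[-0.18,0,0,0,-0.08,0.45,0.4],[-0.24,0,0,0,-0.11,0.6,0.4],[-0.30,0,0,0,-0.14,0.75,0.4],[-0.36,0,0,0,-0.17,0.88,0.4],[-0.42,0,0,0.02,-0.2,0.96,0.4],[-0.47,0,0,0.024,-0.212,1,0.4],[-0.4947,0,0,0.024,-0.212,1,0.4],[-0.4947,0,0,0.024,-0.212,1,0.4],[-0.4947,0,0,0.024,-0.212,1,0.4]]' 20
python3 - <<'E'
from h import *
plan([490.7,304.3,170],-26.5)
print(calibration('wrist'))
crop(camera('wrist'),0,0,640,400,1,'pics/w1.png')
E
```

```text
clock: 1.52
eef_pos: [480.1, 309.4, 169.9]
eef_rot: [2.956, 1.57, -2.22]
wrist_force: [0.0, 0.3, 0.4]
finger_gap: 37.5
pos [480.1 309.4 169.9] tooly 153.41 tilt [-0.001 -0.001 -1.   ] j6 -2.169 clock 1.52 gap 37.5 F [0.  0.3 0.4]
turn [-0.0005 -0.0003 -0.0001] shift [-0.0005 -0.0391  0.0005] deg 0.1
turn [ 9.995e-01 -1.000e-04  5.000e-04] shift [-0.0005 -0.0391  0.0005] deg 179.9
{'fov_y': 66.84114811788163, 'cx': 319.3797106725844, 'cy': 203.49184056805422, 'position': array([444.39170395, 237.85294325, 377.66758519]), 'attitude': array([ 2.85955957e+00, -1.72091040e-04,  2.67796498e+00])}
```

View pics/w1.png

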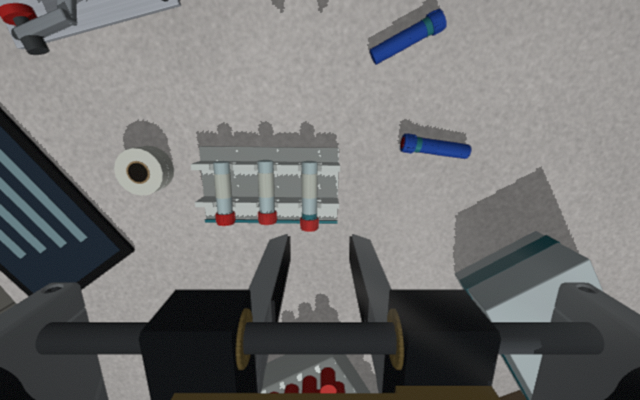

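Run:
```python
from h import *
t=cv2.imread('pics/w1.png')[:,:,::-1]
crop(t,180,110,350,240,4,'pics/w1c.png')
crop(t,0,0,200,60,4,'pics/w1d.png')
```

```text
(no output)
```

View pics/w1c.png

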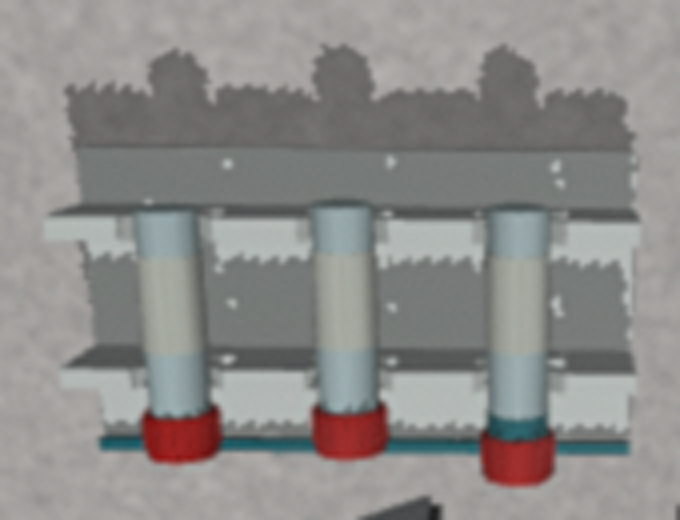

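Run:
```python
from h import *
c=dict(fov_y=66.84114811788163,cx=319.3797106725844,cy=203.49184056805422,position=np.array([444.39170395,237.85294325,377.66758519]),attitude=[2.85955957e+00,-1.72091040e-04,2.67796498e+00])
g=lambda x,y,z:onz(c,180+x/4,110+y/4,z).round(1)
for n,b,k,bx,kx in (('proud',209,418,519,518),('mid',204,408,341,349),('far',209,412,167,180)):
    # base end top edge y=-35 z43 ; teal/skirt start y=+25 z43(tube top)
    B=g(bx,b,43);K=g(kx,k,43 if n=='proud' else 45)
    d=(K-B)[:2]; L=np.hypot(*d); a=np.degrees(np.arctan2(d[1],d[0]))-90
    print(n,B,K,'len',L.round(1),'yaw',a.round(2), 'origin',(B[:2]+d/L*35).round(1),(K[:2]-d/L*25).round(1))
print('cap end top',g(517,478,40), 'tray strip', g(100,442,2),g(630,448,2))
```

```text
proud [476.  277.4  43. ] [503.9 331.4  43. ] len 60.8 yaw -27.32 origin [492.1 308.5] [492.4 309.2]
mid [519.3 254.2  43. ] [545.7 306.4  45. ] len 58.5 yaw -26.83 origin [535.1 285.4] [534.4 284.1]
far [563.  233.8  43. ] [589.9 285.6  45. ] len 58.4 yaw -27.44 origin [579.1 264.9] [578.4 263.4]
cap end top [513.3 348.8  40. ] tray strip [637.6 288.9   2. ] [483.  368.5   2. ]
```

```bash
python3 -m handwheel '[[0.055,0,0,0,-0.01,0,0.4],[0.11,0,0,0,-0.02,0,0.4],[0.165,0,0,0,-0.035,0,0.4],[0.22,0,0,0,-0.035,0,0.4],[0.275,0,0,0,-0.035,0,0.4],[0.33,0,0,0,-0.035,0,0.4],[0.385,0,0,0,-0.035,0,0.4],[0.44,0,0,0,-0.035,0,0.4],[0.5,0,0,0,-0.035,0,0.4],[0.55,0,0,0,-0.035,0,0.4],[0.6,0,0,0,-0.035,0,0.4]]'
python3 - <<'E'
from h import *
plan([489.9,304.3,120],-27.1)
E
```

```text
clock: 2.95
eef_pos: [489.4, 304.9, 169.9]
eef_rot: [-1.345, 1.57, -2.129]
wrist_force: [-0.2, 0.7, -0.6]
finger_gap: 37.8
pos [489.4 304.9 169.9] tooly 45.08 tilt [-0.    -0.001 -1.   ] j6 -0.293 clock 2.95 gap 37.8 F [-0.2  0.7 -0.6]
turn [4.01e-01 2.00e-04 2.00e-04] shift [ 1.664e-01 -1.000e-04  2.500e-03] deg 72.2
turn [-5.99e-01 -2.00e-04  3.00e-04] shift [ 1.664e-01 -1.000e-04  2.500e-03] deg 107.8
```

```bash
python3 -m handwheel '[[0.055,0,0,0.03,0,0,0.4],[0.11,0,0,0.07,0,0,0.4],[0.165,0,0,0.1,0,0,0.4],[0.22,0,0,0.14,0,0,0.4],[0.275,0,0,0.1664,0,0.0025,0.4],[0.33,0,0,0.1664,0,0.0025,0.4],[0.385,0,0,0.1664,0,0.0025,0.4],[0.401,0,0,0.1664,0,0.0025,0.4],[0.401,0,0,0.1664,0,0.0025,0.4]]'
python3 - <<'E'
from h import *
plan([489.9,304.3,23],-27.1)
c=calibration('wrist'); im=camera('wrist')
crop(im,0,0,640,400,1,'pics/w2.png')
for P in ([492.2,308.8,34],[476.3,277.6,34],[513.1,349.7,34]): print(np.round(proj(c,P),1))
E
```

```text
clock: 4.08
eef_pos: [489.8, 304.5, 120.0]
eef_rot: [-0.099, 1.57, -2.143]
wrist_force: [0.4, -0.2, -0.1]
finger_gap: 37.8
pos [489.8 304.5 120. ] tooly -27.1 tilt [-0.001 -0.001 -1.   ] j6 0.966 clock 4.08 gap 37.8 F [ 0.4 -0.2 -0.1]
turn [-0.      0.0003  0.    ] shift [0.3234 0.0005 0.    ] deg 0.1
turn [ 1.e+00  0.e+00 -5.e-04] shift [0.3234 0.0005 0.    ] deg 180.0
[319.5 196.3]
[319.5 229. ]
[319.5 150. ]
```

View pics/w2.png

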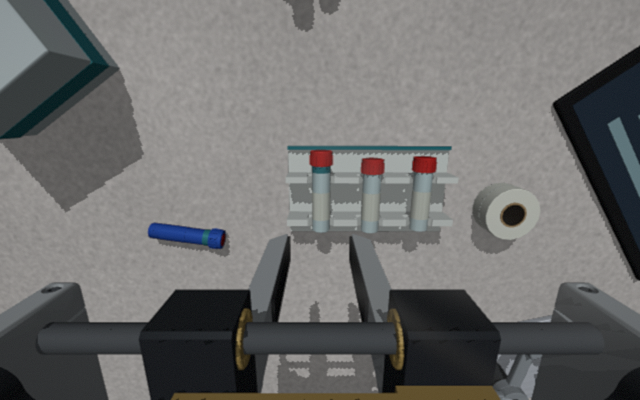

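```bash
python3 -m handwheel '[[0,0,0,0.12,0,0,0.4],[0,0,0,0.24,0,0,0.4],[0,0,0,0.31,0,0,0.4],[0,0,0,0.3234,0,0,0.4],[0,0,0,0.3234,0,0,0.4],[0,0,0,0.3234,0,0,0.1],[0,0,0,0.3234,0,0,0.1],[0,0,0,0.3234,0,0,0.1],[0,0,0,0.3234,0,0,0.1]]' 15
python3 - <<'E'
from h import *
plan([489.9,304.3,160],-27.1)
E
```

```text
clock: 5.25
eef_pos: [489.8, 304.4, 23.2]
eef_rot: [-0.002, 1.57, -2.045]
wrist_force: [-0.1, -0.4, 0.9]
finger_gap: 9.4
pos [489.8 304.4  23.2] tooly -27.04 tilt [-0.    -0.001 -1.   ] j6 0.965 clock 5.25 gap 9.4 F [-0.1 -0.4  0.9]
turn [0.0003 0.0003 0.    ] shift [-4.561e-01  4.000e-04  5.000e-04] deg 0.1
turn [-9.997e-01 -0.000e+00  4.000e-04] shift [-4.561e-01  4.000e-04  5.000e-04] deg 179.9
```

Run:
```python
from h import *
crop(camera('wrist'),0,0,640,400,1,'pics/w3.png'); crop(camera('scene'),250,200,430,330,4,'pics/s3.png')
crop(camera('top'),100,100,300,250,4,'pics/t3.png')
```

```text
(no output)
```

View pics/w3.png

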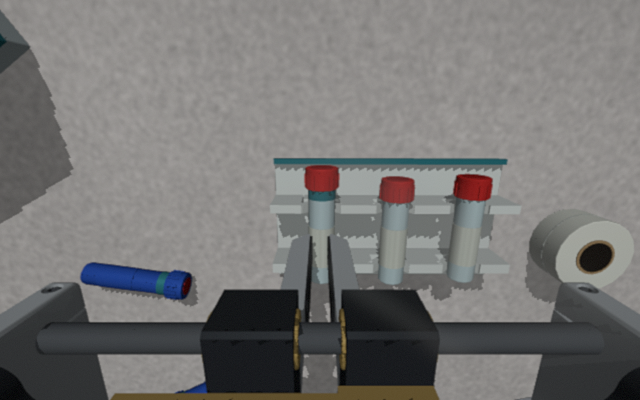

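View pics/s3.png

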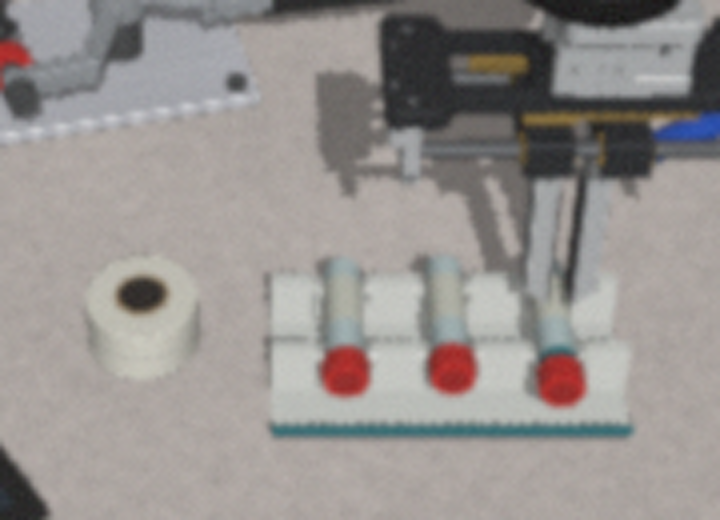

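View pics/t3.png

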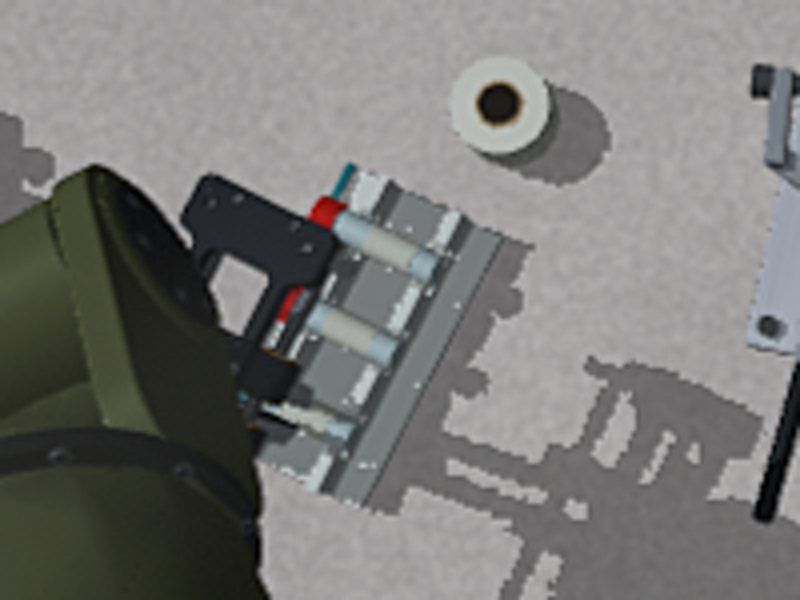

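Run:
```python
from h import *
s=telemetry.read_state(); p=s['eef_pos']; M=R.from_euler('xyz',s['eef_rot']).as_matrix()
for n in('scene','wrist','top'):
    c=calibration(n)
    for lab,o in (('tip',[8,0,0]),('tcp',[0,0,0]),('grasp',[-11,0,0]),('tipL',[8,9,0]),('tipR',[8,-9,0]),('tipfrontz+',[8,0,8]),('tipz-',[8,0,-8])):
        print(n,lab,np.round(proj(c,p+M@np.array(o)),1))
print(s['joints'],s['effort'])
```

```text
scene tip [386.1 285. ]
scene tcp [386.5 282.1]
scene grasp [387.  278.2]
scene tipL [381.5 285. ]
scene tipR [390.7 284.9]
scene tipfrontz+ [385.7 281.9]
scene tipz- [386.6 288. ]
wrist tip [319.3 228.9]
wrist tcp [319.3 232.8]
wrist grasp [319.3 238.6]
wrist tipL [331.2 228.9]
wrist tipR [307.5 228.9]
wrist tipfrontz+ [319.3 238.7]
wrist tipz- [319.3 218.9]
top tip [177.4 204. ]
top tcp [176.1 203.7]
top grasp [174.4 203.2]
top tipL [179.3 200.3]
top tipR [175.5 207.7]
top tipfrontz+ [180.6 205.6]
top tipz- [174.2 202.4]
[ 4.92772946e-01  5.27807358e-01  1.58561589e+00 -5.65712242e-04
  1.02900699e+00  9.64989138e-01] [ 3.34122360e-04 -6.07639074e+01 -3.02603137e+01  4.64658276e-02
 -4.84384282e-02 -3.50307291e-04]
```

```bash
python3 -m handwheel '[[0,0,0,0,0,0,0.05],[0,0,0,0,0,0,0.0],[0,0,0,0,0,0,0]]' 15
python3 - <<'E'
from h import *
crop(camera('wrist'),200,130,440,330,3,'pics/w4.png')
c=calibration('wrist')
for P in ([492.2,308.8,34],[476.3,277.6,34],[513.1,349.7,34]): print(np.round(proj(c,P),1))
E
```

```text
clock: 5.78
eef_pos: [489.8, 304.4, 23.0]
eef_rot: [-0.078, 1.57, -2.12]
wrist_force: [-0.2, 0.0, -0.5]
finger_gap: 0.5
[319.5 231.9]
[319.5 276.9]
[319.6 166.1]
```

View pics/w4.png

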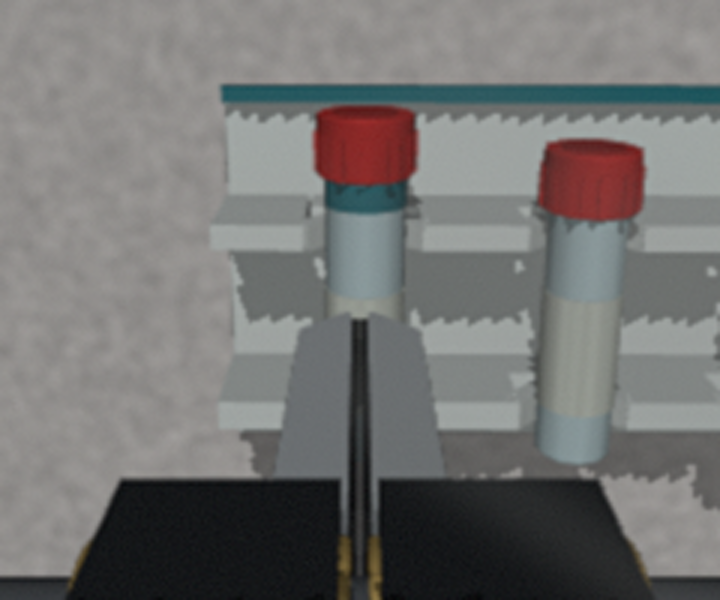

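Run:
```python
from h import *
im=camera('scene')
crop(im,340,225,430,300,8,'pics/s4.png')
s=telemetry.read_state(); p=s['eef_pos']; c=calibration('scene')
for z in (15,25,35,45,55,65): 
    u,v=proj(c,[p[0],p[1],z]); print(z,round((u-340)*8),round((v-225)*8))
```

```text
15 369 480
25 373 451
35 376 423
45 380 394
55 384 364
65 387 334
```

View pics/s4.png

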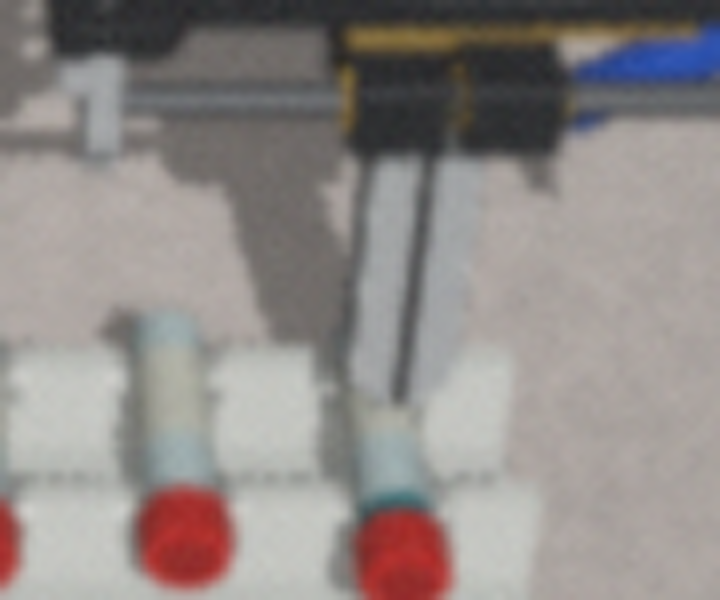

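Run:
```python
from h import *
a,d=ray(calibration('scene'),390,275.4); b,e=ray(calibration('wrist'),320,235)
d/=np.linalg.norm(d); e/=np.linalg.norm(e)
t=np.linalg.lstsq(np.column_stack([d,-e]),b-a,rcond=None)[0]
P,Q=a+d*t[0],b+e*t[1]
s=telemetry.read_state(); M=R.from_euler('xyz',s['eef_rot']).as_matrix()
print(P.round(1),Q.round(1),(M.T@((P+Q)/2-s['eef_pos'])).round(1), M.round(2))
```

```text
[493.3 316.5  54.6] [495.3 314.2  55.1] [-31.9  -1.  -11.8] [[-0.    0.89 -0.45]
 [-0.   -0.45 -0.89]
 [-1.   -0.    0.  ]]
```

```bash
python3 -m handwheel '[[0,0,0,0,0,0,0.4],[0,0,0,0,0,0,0.4],[0,0,0,0,0,0,0.4],[0,0,0,0,0,0,0.4],[0,0,0,0.03,0,0,0.4],[0,0,0,0.06,0,0,0.4],[0,0,0,0.08,0,0,0.4],[0,0,0,0.08,0,0,0.4]]' 15
python3 - <<'E'
from h import *
crop(camera('wrist'),200,130,440,330,3,'pics/w5.png')
crop(camera('scene'),340,225,430,300,8,'pics/s5.png')
plan([489.9,304.3,-17],-27.1)
E
```

```text
clock: 6.88
eef_pos: [489.5, 304.2, -1.7]
eef_rot: [-0.374, 1.569, -2.417]
wrist_force: [-0.4, -0.7, -0.2]
finger_gap: 37.7
pos [489.8 304.4  -0.9] tooly -27.04 tilt [-0.    -0.001 -1.   ] j6 0.965 clock 6.97 gap 37.8 F [-1.   0.9  1.3]
turn [0.0003 0.0003 0.    ] shift [0.0535 0.0003 0.0001] deg 0.1
turn [-9.997e-01 -0.000e+00  5.000e-04] shift [0.0535 0.0003 0.0001] deg 179.9
```

View pics/w5.png

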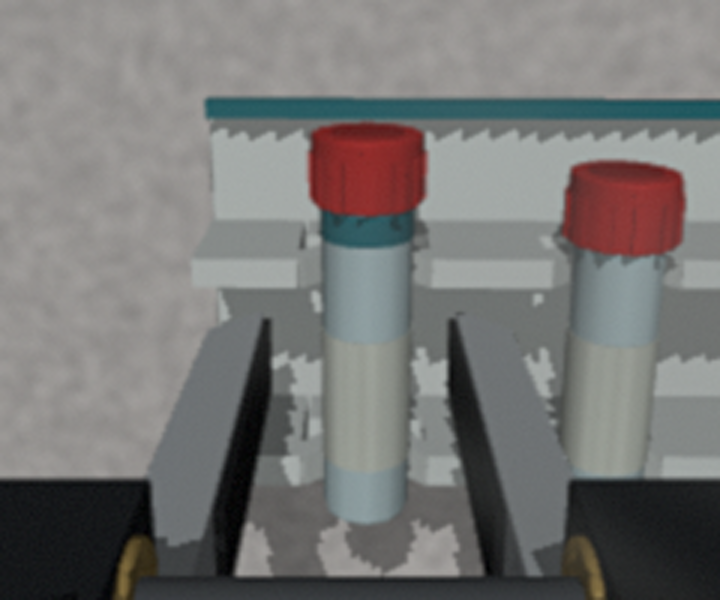

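View pics/s5.png

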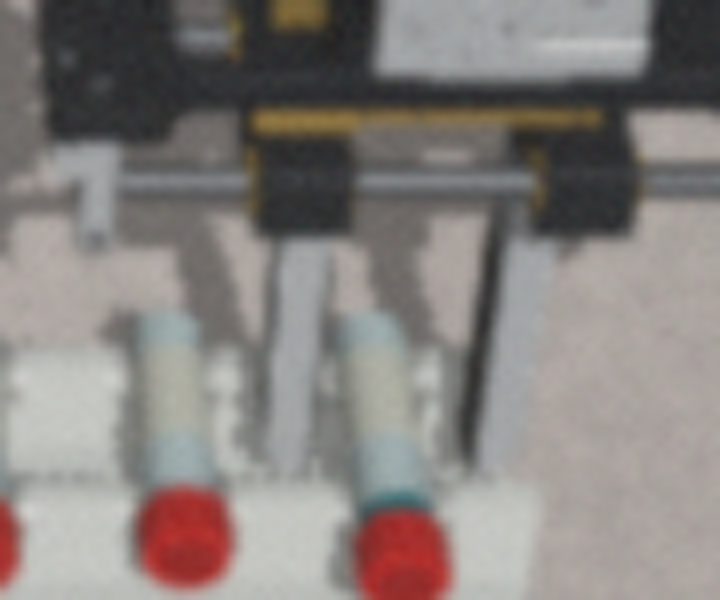

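```bash
python3 -m handwheel '[[0,0,0,0.02,0,0,0.4],[0,0,0,0.04,0,0,0.4],[0,0,0,0.05,0,0,0.4],[0,0,0,0.05,0,0,0.4],[0,0,0,0.05,0,0,0.1],[0,0,0,0.05,0,0,0.1],[0,0,0,0.05,0,0,0.1],[0,0,0,0.05,0,0,0.1]]' 15
python3 - <<'E'
from h import *
crop(camera('wrist'),200,130,440,330,3,'pics/w6.png')
plan([489.9,304.3,143],-27.1)
E
```

```text
clock: 7.98
eef_pos: [490.8, 304.4, -15.3]
eef_rot: [1.864, 1.569, -0.179]
wrist_force: [5.1, -2.2, 2.0]
finger_gap: 17.7
pos [490.8 304.4 -15.4] tooly -27.05 tilt [ 0.002 -0.    -1.   ] j6 0.965 clock 8.03 gap 17.4 F [ 6.  -1.8  1.8]
turn [ 0.0003 -0.0002 -0.0005] shift [-0.5278 -0.0018  0.0013] deg 0.1
turn [-9.997e-01  8.000e-04 -2.000e-04] shift [-0.5278 -0.0018  0.0013] deg 180.0
```

View pics/w6.png

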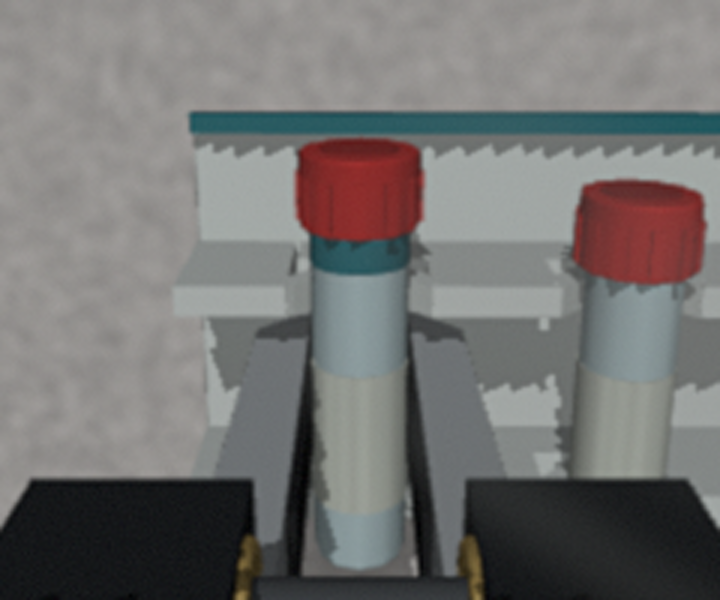

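```bash
python3 -m handwheel '[[0,0,0,-0.05,0,0,0.1],[0,0,0,-0.15,0,0,0.1],[0,0,0,-0.27,0,0,0.1],[0,0,0,-0.38,0,0,0.1],[0,0,0,-0.4,0,0,0.1],[0,0,0,-0.4,0,0,0.1]]' 15
python3 - <<'E'
from h import *
crop(camera('wrist'),0,0,640,400,1,'pics/w7.png')
plan([654,-33,130],-13)
E
```

```text
clock: 8.78
eef_pos: [490.3, 304.3, 104.3]
eef_rot: [1.737, 1.57, -0.306]
wrist_force: [0.8, 0.0, -1.8]
finger_gap: 17.6
pos [490.  304.2 103.6] tooly -27.05 tilt [ 0.    -0.001 -1.   ] j6 0.965 clock 8.82 gap 17.4 F [-0.2  0.7 -1.6]
turn [-0.078   0.0003 -0.0001] shift [-0.0869  0.9979  0.7525] deg 14.0
turn [ 9.22e-01 -2.00e-04 -4.00e-04] shift [-0.0869  0.9979  0.7525] deg 166.0
```

View pics/w7.png

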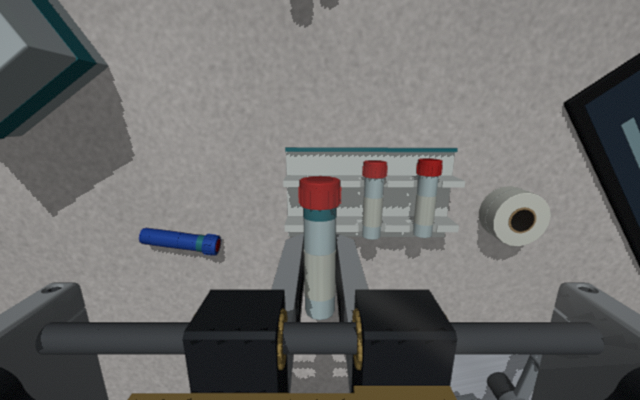

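```bash
python3 -m handwheel '[[-0.01,0,0,-0.02,0.08,0.06,0.1],[-0.02,0,0,-0.05,0.2,0.15,0.1],[-0.03,0,0,-0.08,0.34,0.26,0.1],[-0.04,0,0,-0.087,0.48,0.36,0.1],[-0.05,0,0,-0.087,0.62,0.47,0.1],[-0.06,0,0,-0.087,0.76,0.57,0.1],[-0.07,0,0,-0.087,0.88,0.66,0.1],[-0.078,0,0,-0.087,0.96,0.72,0.1],[-0.078,0,0,-0.087,0.998,0.7525,0.1],[-0.078,0,0,-0.087,0.998,0.7525,0.1],[-0.078,0,0,-0.087,0.998,0.7525,0.1]]' 15
python3 - <<'E'
from h import *
print(calibration('wrist'))
crop(camera('wrist'),0,0,640,400,1,'pics/w8.png')
crop(camera('wrist'),180,60,460,270,2.85,'pics/w8c.png')
plan([654,-33,130],-13)
E
```

```text
clock: 10.2
eef_pos: [653.7, -31.9, 129.8]
eef_rot: [-0.284, 1.57, -2.081]
wrist_force: [-0.8, 0.6, -0.7]
finger_gap: 17.4
{'fov_y': 66.84114811788163, 'cx': 319.3797106725844, 'cy': 203.49184056805422, 'position': array([672.54192825,  48.59519148, 337.4365432 ]), 'attitude': array([ 2.85906646e+00,  6.92700509e-05, -2.25948645e-01])}
pos [653.8 -31.9 130.1] tooly -12.95 tilt [ 0.    -0.001 -1.   ] j6 0.122 clock 10.3 gap 17.7 F [-0.4  0.1 -1.2]
turn [ 0.0003  0.0003 -0.0001] shift [0.0005 0.0015 0.0035] deg 0.1
turn [-9.997e-01  2.000e-04  4.000e-04] shift [0.0005 0.0015 0.0035] deg 179.9
```

View pics/w8.png

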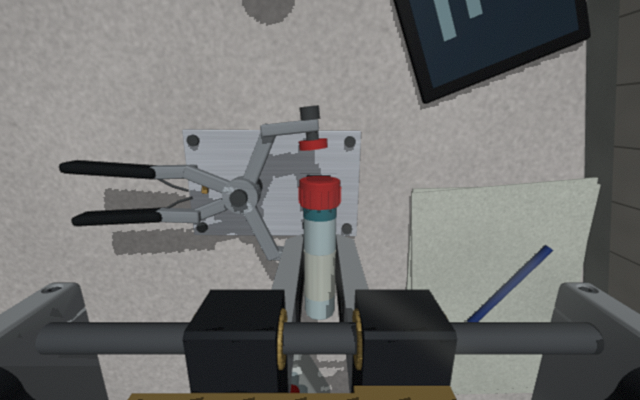

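View pics/w8c.png

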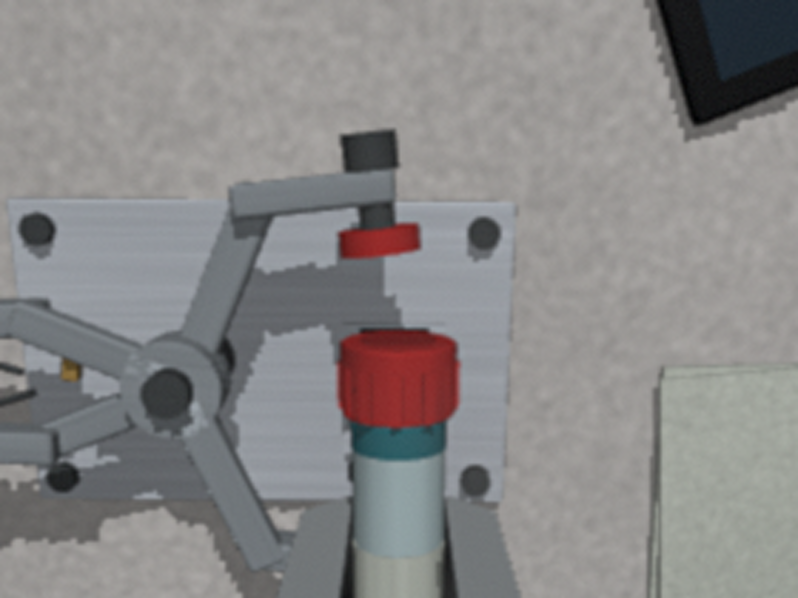

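Run:
```python
from h import *
c=dict(fov_y=66.84114811788163,cx=319.3797106725844,cy=203.49184056805422,position=np.array([672.54192825,48.59519148,337.4365432]),attitude=[2.85906646e+00,6.92700509e-05,-2.25948645e-01])
g=lambda x,y,z:onz(c,180+x/2.85,60+y/2.85,z).round(1)
A,B,D,E=g(10,200,8),g(514,204,8),g(498,500,8),None
print('plate',A,B,D,'len',np.linalg.norm(B-A).round(1),np.linalg.norm(D-B).round(1),'yaw',np.degrees(np.arctan2(*(B-A)[1::-1])).round(2))
b=[g(*q,11) for q in ((37,230),(484,234),(475,481),(62,477))]
print('bolts',b,[np.degrees(np.arctan2(*(q-p)[1::-1])).round(2) for p,q in((b[0],b[1]),(b[3],b[2]))], np.mean(b,0))
for z in (55,60,65): print('pivot',z,g(167,393,z))
print('pad edges',g(339,241,48),g(420,239,48), 'pad mid top z60',g(380,228,60),'front bottom',g(380,257,48))
ct=calibration('top')
G=lambda x,y,z:onz(ct,140+x/3,100+y/3,z).round(1)
print('top pivot',[G(540,168,z) for z in(55,60,65)])
print('top bolts',[G(*q,11) for q in((504,33),(631,59),(585,271),(459,245))])
im=camera('top'); crop(im,280,95,380,195,6,'pics/t8.png')
```

```text
plate [529.1  66.3   8. ] [711.1  23.    8. ] [682.6 -91.7   8. ] len 187.1 118.2 yaw -13.38
bolts [array([536.5,  53.6,  11. ]), array([697.9,  15. ,  11. ]), array([675.1, -80.3,  11. ]), array([513.3, -41.3,  11. ])] [np.float64(-13.45), np.float64(-13.55)] [605.7  -13.25  11.  ]
pivot 55 [579.4  -8.4  55. ]
pivot 60 [581.1  -7.3  60. ]
pivot 65 [582.7  -6.3  65. ]
pad edges [647.9  27.3  48. ] [674.1  22.   48. ] pad mid top z60 [662.5  29.2  60. ] front bottom [659.9  19.2  48. ]
top pivot [array([581.1, -10.4,  55. ]), array([580. , -10.3,  60. ]), array([578.9, -10.1,  65. ])]
top bolts [array([695.1,  12.9,  11. ]), array([672.7, -82.4,  11. ]), array([512.5, -42.9,  11. ]), array([534.1,  49.8,  11. ])]
```

Run:
```python
from h import *
t=cv2.imread('pics/top0.png')[:,:,::-1]
crop(t,280,95,380,195,6,'pics/t0p.png')
```

```text
(no output)
```

View pics/t0p.png

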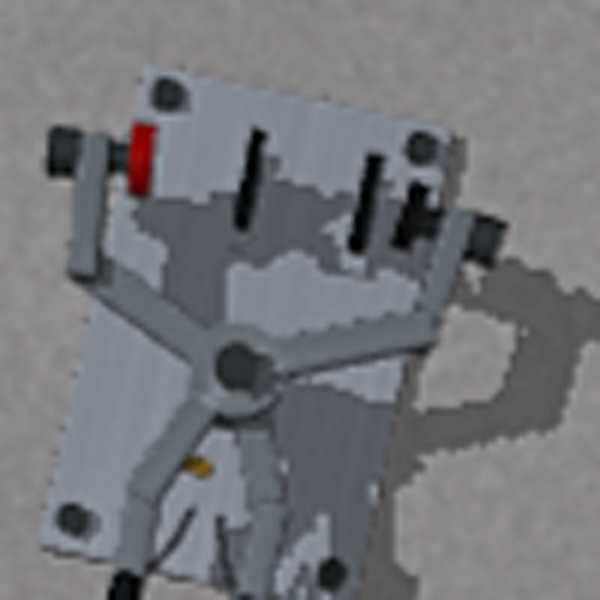

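Run:
```python
from h import *
ct=calibration('top')
G=lambda x,y,z:onz(ct,280+x/6,95+y/6,z)
a=np.radians(-13.4); X=np.array([np.cos(a),np.sin(a)]);Y=np.array([-np.sin(a),np.cos(a)])
for q,yo in(((258,130),16),((376,153),-27.5)):
    P=G(*q,48); print(P.round(1),'nest',(P[:2]-13*X-yo*Y).round(1))
print('nest from pivot',(np.array([580.3,-9])+75*X).round(1))
# bolts mean: plate centre from wrist (605.7,-13.3) & top
print('plate centre rel pivot', [ (np.array([605,-14.5])-np.array([580.3,-9]))@v for v in (X,Y)])
```

```text
[669.2 -19.3  48. ] nest [652.8 -31.9]
[659.7 -61.7  48. ] nest [653.4 -31.9]
nest from pivot [653.3 -26.4]
plate centre rel pivot [np.float64(25.302177660990004), np.float64(0.37390588615401477)]
```

```bash
python3 -m handwheel '[[0,0,0,0,0.1,0.05,0.1],[0,0,0,0,0.2,0.08,0.1],[0,0,0,0,0.23,0.1,0.1],[0,0,0,0,0.23,0.1,0.1]]' 15
python3 - <<'E'
from h import *
print(calibration('wrist'))
im=camera('wrist')
crop(im,0,0,640,400,1,'pics/w9.png')
crop(im,140,80,330,260,4,'pics/w9c.png')
plan([653,-33,130],-13.4)
E
```

```text
clock: 10.85
eef_pos: [714.1, -76.6, 129.8]
eef_rot: [-0.193, 1.57, -1.99]
wrist_force: [-1.0, -0.8, 0.4]
finger_gap: 17.3
{'fov_y': 66.84114811788163, 'cx': 319.3797106725844, 'cy': 203.49184056805422, 'position': array([732.93635164,   3.86251792, 337.48904556]), 'attitude': array([ 2.85903334e+00, -1.37597056e-05, -2.25761499e-01])}
pos [713.9 -76.2 130.1] tooly -12.94 tilt [-0.    -0.001 -1.   ] j6 0.069 clock 10.9 gap 17.4 F [-0.1 -0.1 -1.5]
turn [ 0.0026  0.0003 -0.    ] shift [ 0.0003 -0.2301 -0.095 ] deg 0.5
turn [-9.974e-01  0.000e+00  4.000e-04] shift [ 0.0003 -0.2301 -0.095 ] deg 179.5
```

View pics/w9c.png

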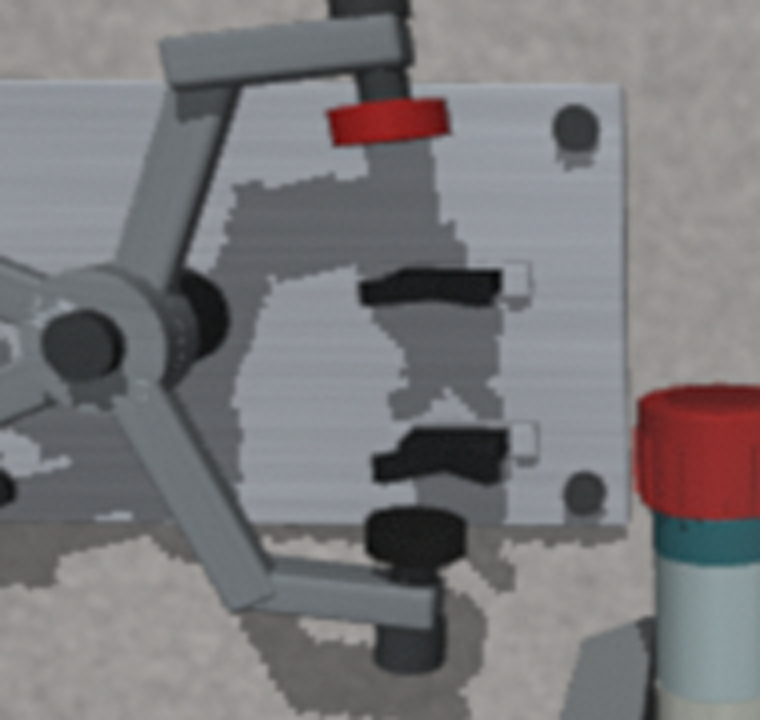

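Run:
```python
from h import *
c=dict(fov_y=66.84114811788163,cx=319.3797106725844,cy=203.49184056805422,position=np.array([732.93635164,3.86251792,337.48904556]),attitude=[2.85903334e+00,-1.37597056e-05,-2.25761499e-01])
g=lambda x,y,z:onz(c,140+x/4,80+y/4,z)
a=np.radians(-13.4); X=np.array([np.cos(a),np.sin(a)]);Y=np.array([-np.sin(a),np.cos(a)])
for n,l,r,yo in (('+y',(360,290),(500,285),16),('-y',(373,465),(508,450),-27.5)):
    L,Rr=g(*l,48),g(*r,48); m=(L+Rr)/2
    print(n,L.round(1),Rr.round(1),'w',np.linalg.norm(L-Rr).round(1),'nest',(m[:2]-yo*Y).round(1))
print('black pad ends',g(365,530,48).round(1),g(466,530,48).round(1),'face top',g(415,508,55).round(1))
print('red',g(330,125,48).round(1),g(449,118,48).round(1),'front',g(390,143,48).round(1))
bl=[g(*q,11) for q in((576,127),(584,493))]; print('bolts',[b.round(1) for b in bl])
d=np.array([0,0]); 
for z in(55,60,65):
    p=g(82,345,z)[:2]; print('pivot',p.round(1),(p+75*X).round(1))
```

```text
+y [642.8 -10.   48. ] [675.5 -16.3  48. ] w 33.3 nest [655.4 -28.7]
-y [632.9 -51.7  48. ] [666.4 -55.5  48. ] w 33.7 nest [656.  -26.9]
black pad ends [625.8 -67.4  48. ] [650.5 -73.1  48. ] face top [642.  -63.1  55. ]
red [647.5  27.3  48. ] [674.4  22.7  48. ] front [659.7  20.5  48. ]
bolts [array([698.2,  15.6,  11. ]), array([675.3, -79.9,  11. ])]
pivot [577.6  -7.3] [650.6 -24.7]
pivot [580.4  -7.1] [653.3 -24.5]
pivot [583.1  -6.9] [656.1 -24.3]
```

Run:
```python
from h import *
plan([653.7,-30.8,40],-13.4)
```

```text
pos [713.9 -76.2 130.1] tooly -12.94 tilt [-0.    -0.001 -1.   ] j6 0.069 clock 10.9 gap 17.4 F [-0.1 -0.1 -1.5]
turn [ 0.0026  0.0003 -0.    ] shift [ 0.3003 -0.2295 -0.1029] deg 0.5
turn [-9.974e-01  0.000e+00  4.000e-04] shift [ 0.3003 -0.2295 -0.1029] deg 179.5
```

```bash
python3 -m handwheel '[[0.0026,0,0,0.05,-0.1,-0.04,0.1],[0.0026,0,0,0.1,-0.2,-0.09,0.1],[0.0026,0,0,0.2,-0.2295,-0.103,0.1],[0.0026,0,0,0.3,-0.2295,-0.103,0.1],[0.0026,0,0,0.3,-0.2295,-0.103,0.1],[0.0026,0,0,0.3,-0.2295,-0.103,0.1]]' 15
python3 - <<'E'
from h import *
im=camera('wrist')
crop(im,140,80,440,300,2.6,'pics/w10.png')
plan([653.7,-30.8,0],-13.4)
E
```

```text
clock: 11.65
eef_pos: [654.1, -30.5, 41.8]
eef_rot: [1.296, 1.569, -0.508]
wrist_force: [-0.6, -0.9, -1.3]
finger_gap: 17.2
pos [654.3 -30.7  41.9] tooly -13.4 tilt [ 0.002 -0.001 -1.   ] j6 0.132 clock 11.7 gap 17.5 F [ 0.1  0.6 -0.3]
turn [ 0.      0.0001 -0.0007] shift [ 0.1398 -0.0023  0.0009] deg 0.1
turn [-1.0e+00  1.2e-03  2.0e-04] shift [ 0.1398 -0.0023  0.0009] deg 180.0
```

View pics/w10.png

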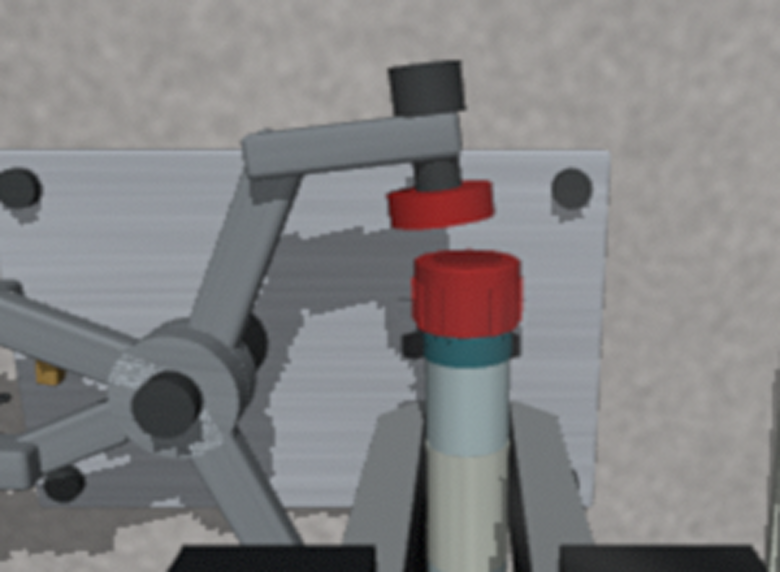

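```bash
python3 -m handwheel '[[0,0,0,0.06,-0.005,0.001,0.1],[0,0,0,0.11,-0.005,0.001,0.1],[0,0,0,0.133,-0.005,0.001,0.1],[0,0,0,0.133,-0.005,0.001,0.1]]' 15
python3 - <<'E'
from h import *
im=camera('wrist')
crop(im,140,80,440,300,2.6,'pics/w11.png')
crop(camera('scene'),220,160,330,245,6.5,'pics/s11.png')
plan([653.0,-30.8,-1.4],-13.4)
E
```

```text
clock: 12.2
eef_pos: [652.6, -30.7, 1.2]
eef_rot: [1.014, 1.57, -0.791]
wrist_force: [0.1, -0.2, -0.7]
finger_gap: 17.5
pos [653.1 -30.7   2.3] tooly -13.4 tilt [ 0.003 -0.001 -1.   ] j6 0.132 clock 12.3 gap 17.3 F [ 0.  -0.1 -1.1]
turn [-0.      0.0001 -0.0009] shift [ 0.0123 -0.0004  0.0005] deg 0.2
turn [ 1.0e+00 -1.4e-03 -2.0e-04] shift [ 0.0123 -0.0004  0.0005] deg 180.0
```

View pics/w11.png

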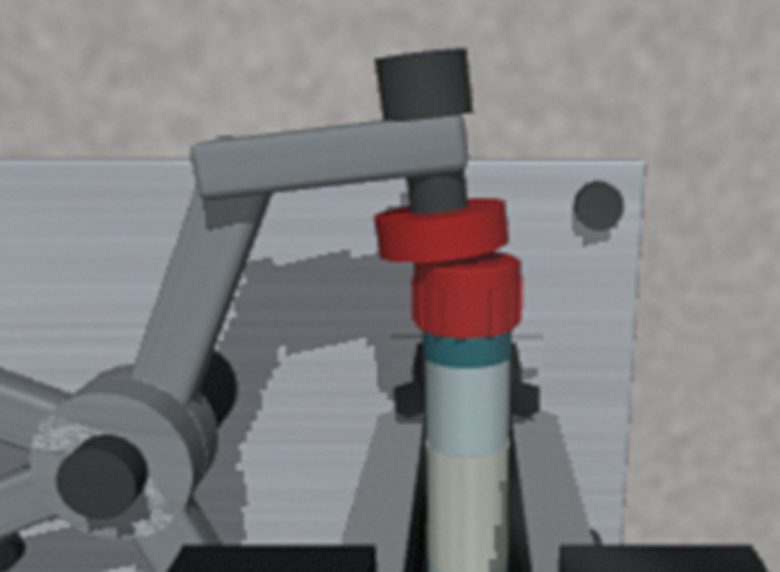

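View pics/s11.png

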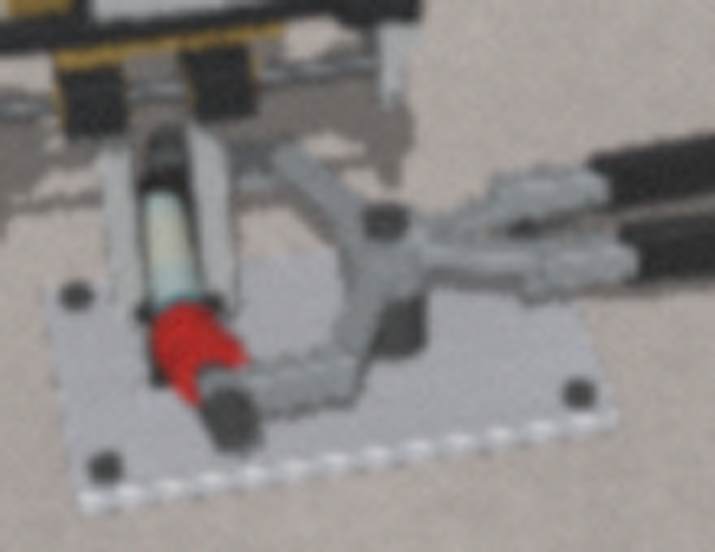

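Run:
```python
from h import *
c=calibration('wrist'); s=telemetry.read_state(); p=s['eef_pos']
print(c['position'])
a=np.radians(-13.4); X=np.array([np.cos(a),np.sin(a)]);Y=np.array([-np.sin(a),np.cos(a)])
g=lambda x,y,z:onz(c,140+x/2.6,80+y/2.6,z)
for n,q,z in (('cap endface topvisible',(467,256),62.5),('skirt',(467,338),62.5),('teal start',(467,367),60.5),('padfront L',(380,262),48),('padfront R',(507,243),48),('padfront mid top',(440,258),60),('horn',(405,400),48)):
    P=g(*q,z)[:2]-p[:2]; print(n,(P@X).round(1),(P@Y).round(1))
im=camera('wrist'); crop(im,270,140,360,220,8,'pics/w12.png')
```

```text
[672.00351614  49.68085569 209.93428685]
cap endface topvisible 0.3 52.7
skirt 0.3 36.4
teal start 0.3 29.6
padfront L -17.9 48.5
padfront R 8.6 52.5
padfront mid top -4.9 51.8
horn -13.3 17.5
```

View pics/w12.png

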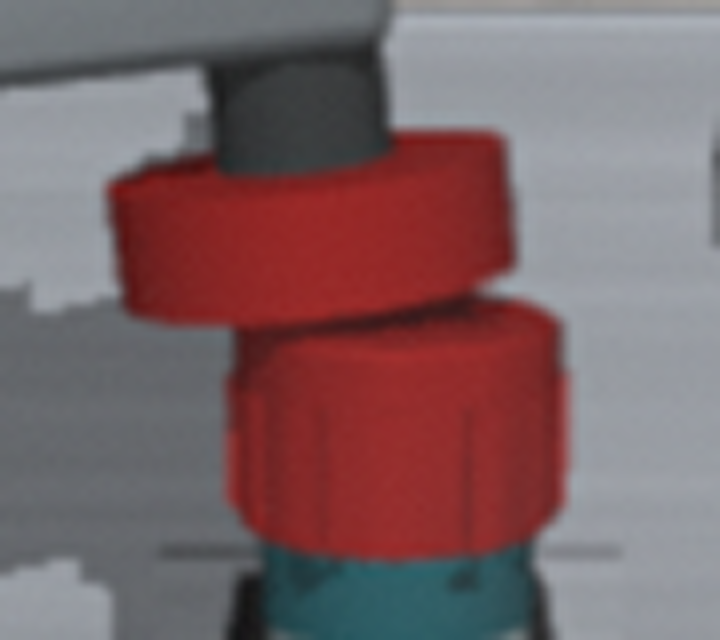

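```bash
python3 -m handwheel '[[0,0,0,0,0,0.01,0.1],[0,0,0,0.006,0,0.01,0.1],[0,0,0,0.011,0,0.01,0.1],[0,0,0,0.011,0,0.01,0.1],[0,0,0,0.011,0,0.01,0.1]]' 15
python3 - <<'E'
from h import *
plan([653.0,-33.8,-1.4],-13.4)
E
```

```text
clock: 12.98
eef_pos: [652.5, -33.6, -0.9]
eef_rot: [1.431, 1.568, -0.374]
wrist_force: [-0.5, -0.5, 0.4]
finger_gap: 17.8
pos [652.5 -33.6  -0.9] tooly -13.4 tilt [ 0.003 -0.001 -1.   ] j6 0.127 clock 12.97 gap 17.8 F [-0.5 -0.5  0.4]
turn [-0.      0.0001 -0.0009] shift [0.0018 0.0018 0.0002] deg 0.2
turn [ 1.0e+00 -1.5e-03 -2.0e-04] shift [0.0018 0.0018 0.0002] deg 180.0
```

Release gently and look.

```bash
python3 -m handwheel '[[0,0,0,0.001,0,0,0.22],[0,0,0,0.001,0,0,0.3],[0,0,0,0.001,0,0,0.4],[0,0,0,0.001,0,0,0.4],[0,0,0,0.001,0,0,0.4]]' 15
python3 - <<'E'
from h import *
plan([653.0,-33.8,-1.4],-13.4)
im=camera('wrist'); crop(im,140,80,440,300,2.6,'pics/w13.png')
E
```

```text
clock: 13.6
eef_pos: [652.5, -33.6, -1.2]
eef_rot: [1.422, 1.568, -0.382]
wrist_force: [1.1, -0.2, -0.0]
finger_gap: 37.5
pos [652.5 -33.6  -1.2] tooly -13.4 tilt [ 0.003 -0.001 -1.   ] j6 0.127 clock 13.6 gap 37.5 F [ 1.1 -0.2 -0. ]
turn [ 0.      0.0001 -0.0009] shift [0.0008 0.0017 0.0002] deg 0.2
turn [-1.0e+00  1.5e-03  2.0e-04] shift [0.0008 0.0017 0.0002] deg 180.0
```

View pics/w13.png

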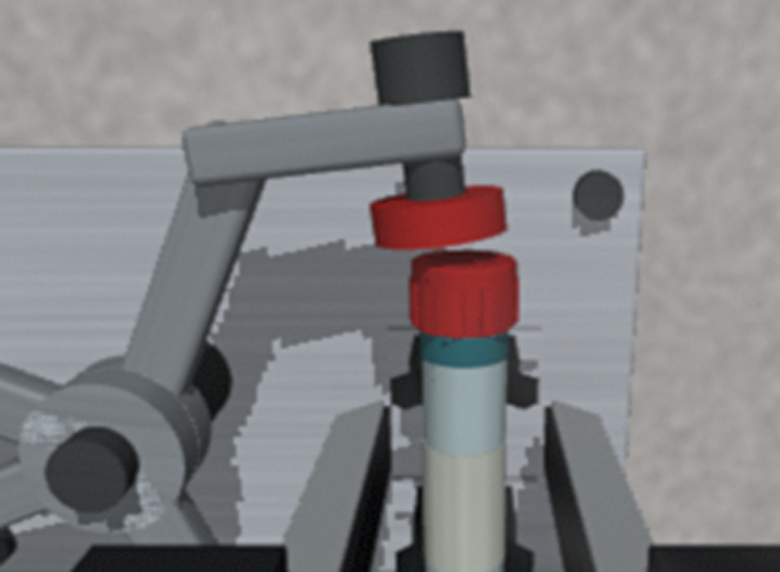

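```bash
python3 -m handwheel '[[0,0,0,-0.05,0,0,0.4],[0,0,0,-0.15,0,0,0.4],[0,0,0,-0.27,0,0,0.5],[0,0,0,-0.3,0,0,0.7],[0,0,0,-0.3,0,0,1]]' 15
python3 - <<'E'
from h import *
plan([456.2,21.9,70],76.6)
E
```

```text
clock: 14.28
eef_pos: [652.3, -33.6, 89.2]
eef_rot: [1.487, 1.567, -0.317]
wrist_force: [1.1, 0.2, 0.3]
finger_gap: 63.3
pos [652.3 -33.6  89.2] tooly -13.4 tilt [ 0.004 -0.001 -1.   ] j6 0.127 clock 14.28 gap 63.3 F [1.1 0.2 0.3]
turn [ 0.5    -0.0009 -0.001 ] shift [ 0.0615 -0.6791 -0.0283] deg 90.0
turn [-0.5     0.001  -0.0009] shift [ 0.0615 -0.6791 -0.0283] deg 90.0
```

```bash
python3 -m handwheel '[[-0.05,0,0,0,-0.1,-0.01,1],[-0.1,0,0,0,-0.2,-0.015,1],[-0.15,0,0,0,-0.35,-0.02,1],[-0.2,0,0,0,-0.5,-0.0283,1],[-0.25,0,0,0,-0.62,-0.0283,1],[-0.3,0,0,0,-0.679,-0.0283,1],[-0.35,0,0,0,-0.679,-0.0283,1],[-0.4,0,0,0,-0.679,-0.0283,1],[-0.45,0,0,0,-0.679,-0.0283,1],[-0.5,0.001,-0.001,0,-0.679,-0.0283,1],[-0.5,0.001,-0.001,0,-0.679,-0.0283,1]]' 15
python3 - <<'E'
from h import *
print(calibration('wrist'))
im=camera('wrist'); crop(im,0,0,640,400,1.2,'pics/w14.png')
plan([456.2,21.9,-2],76.6)
E
```

```text
clock: 15.65
eef_pos: [455.6, 21.9, 87.5]
eef_rot: [-2.813, 1.569, -3.048]
wrist_force: [-0.5, 0.0, 0.2]
finger_gap: 93.9
{'fov_y': 66.84114811788163, 'cx': 319.3797106725844, 'cy': 203.49184056805422, 'position': array([377.42292717,  41.92643432, 295.31392665]), 'attitude': array([2.86120017e+00, 4.43266789e-05, 1.33636400e+00])}
pos [455.7  22.   87.6] tooly 76.4 tilt [-0.002 -0.    -1.   ] j6 -1.365 clock 15.7 gap 93.7 F [-0.   0.1  0.1]
turn [-0.0011 -0.0006  0.0002] shift [0.2987 0.0004 0.0023] deg 0.2
turn [9.989e-01 3.000e-04 9.000e-04] shift [0.2987 0.0004 0.0023] deg 179.8
```

View pics/w14.png

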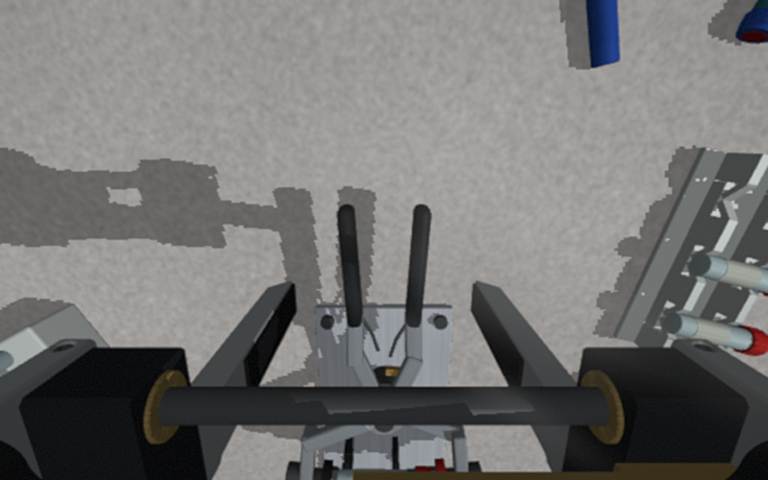

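```bash
python3 -m handwheel '[[-0.001,0,0,0.08,0,0.002,1],[-0.001,0,0,0.18,0,0.002,1],[-0.001,0,0,0.27,0,0.002,1],[-0.001,0,0,0.2987,0,0.002,1],[-0.001,0,0,0.2987,0,0.002,1],[-0.001,0,0,0.2987,0,0.002,0.7],[-0.001,0,0,0.2987,0,0.002,0.7],[-0.001,0,0,0.2987,0,0.002,0.7]]' 40
python3 - <<'E'
from h import *
im=camera('wrist'); crop(im,0,0,640,400,1.2,'pics/w15.png')
plan([456.2,21.9,-2],76.6)
E
```

```text
clock: 16.7
eef_pos: [456.3, 21.7, -1.5]
eef_rot: [-2.66, 1.57, -2.894]
wrist_force: [0.4, 0.0, 1.3]
finger_gap: 67.5
pos [456.2  21.8  -1.7] tooly 76.57 tilt [-0.001 -0.    -1.   ] j6 -1.369 clock 16.75 gap 66.7 F [-0.5  0.1 -0.2]
turn [-0.0002 -0.0004  0.0002] shift [ 0.0011  0.0004 -0.0002] deg 0.1
turn [9.998e-01 3.000e-04 6.000e-04] shift [ 0.0011  0.0004 -0.0002] deg 180.0
```

View pics/w15.png

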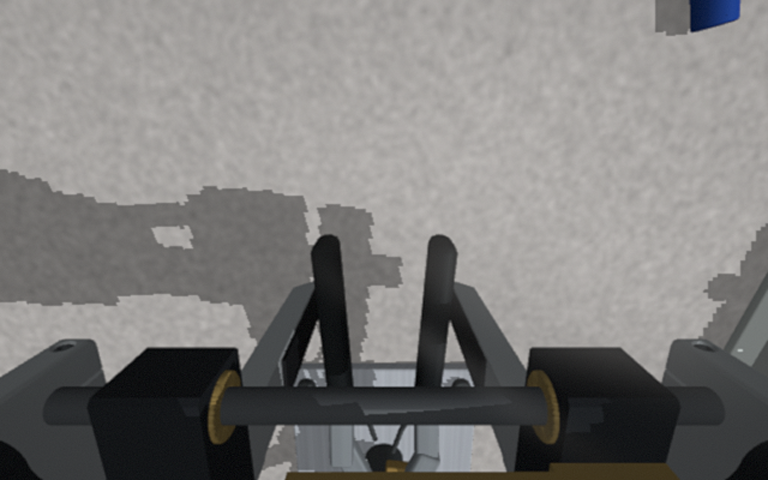

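```bash
python3 -m handwheel '[[0,0,0,0,0,0,0.6],[0,0,0,0,0,0,0.55],[0,0,0,0,0,0,0.5],[0,0,0,0,0,0,0.45],[0,0,0,0,0,0,0.4],[0,0,0,0,0,0,0.35],[0,0,0,0,0,0,0.28],[0,0,0,0,0,0,0.28],[0,0,0,0,0,0,0.28],[0,0,0,0,0,0,0.28]]' 45
python3 - <<'E'
from h import *
im=camera('scene'); crop(im,220,160,360,245,5.5,'pics/s16.png'); crop(camera('top'),270,95,370,245,4,'pics/t16.png')
plan([456.2,21.9,-2],76.6)
E
```

```text
clock: 18.0
eef_pos: [455.4, 22.2, -1.9]
eef_rot: [-3.019, 1.568, 3.03]
wrist_force: [-7.8, 6.1, 3.4]
finger_gap: 29.3
pos [455.4  22.2  -1.9] tooly 76.58 tilt [-0.003  0.    -1.   ] j6 -1.369 clock 18.1 gap 29.3 F [-6.3  6.4  2.9]
turn [-0.0001 -0.001   0.0001] shift [ 0.0003 -0.0003  0.0029] deg 0.2
turn [9.999e-01 2.000e-04 1.600e-03] shift [ 0.0003 -0.0003  0.0029] deg 180.0
```

View pics/s16.png

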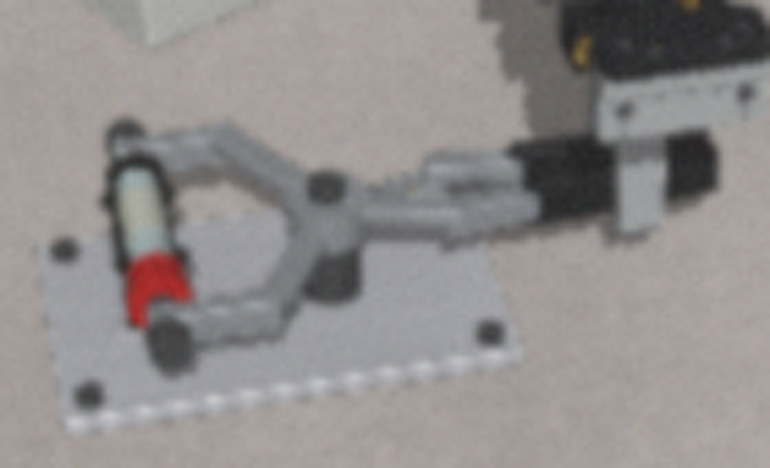

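View pics/t16.png

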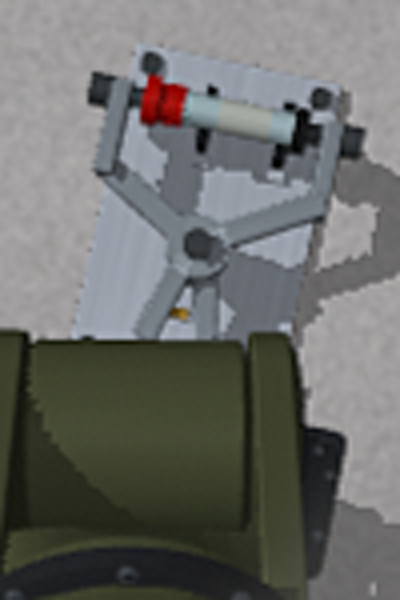

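```bash
python3 -m handwheel '[[0,0,0,0,0,0,0.4],[0,0,0,0,0,0,0.5],[0,0,0,0,0,0,0.6],[0,0,0,0,0,0,0.75],[0,0,0,0,0,0,0.95],[0,0,0,0,0,0,0.95],[0,0,0,-0.06,0,0,0.95],[0,0,0,-0.2,0,0,0.95],[0,0,0,-0.3,0,0,0.8],[0,0,0,-0.3,0,0,0.4],[0,0,0,-0.3,0,0,0.4]]' 15
python3 - <<'E'
from h import *
crop(camera('top'),270,95,370,245,4,'pics/t17.png')
plan([652.5,-33.6,88],-13.4)
E
```

```text
clock: 19.48
eef_pos: [455.2, 22.2, 87.2]
eef_rot: [-2.993, 1.566, 3.056]
wrist_force: [0.7, 0.2, -0.0]
finger_gap: 62.7
pos [455.   22.2  87. ] tooly 76.58 tilt [-0.005  0.    -1.   ] j6 -1.369 clock 19.52 gap 58.6 F [-0.2  0.3 -0.2]
turn [ 0.4999 -0.0011  0.0014] shift [-0.0067 -0.0281  0.6834] deg 90.0
turn [-0.5001 -0.0014 -0.0011] shift [-0.0067 -0.0281  0.6834] deg 90.0
```

View pics/t17.png

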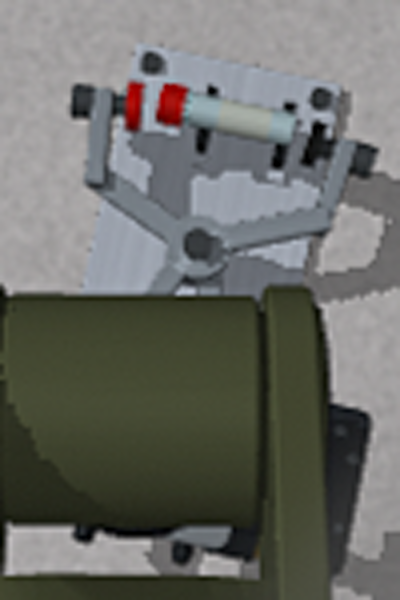

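```bash
python3 -m handwheel '[[0.05,0,0,0,0,0.08,0.4],[0.1,0,0,0,-0.01,0.2,0.4],[0.15,0,0,0,-0.015,0.35,0.4],[0.2,0,0,0,-0.028,0.5,0.4],[0.25,0,0,0,-0.028,0.62,0.4],[0.3,0,0,0,-0.028,0.683,0.4],[0.35,0,0,0,-0.028,0.683,0.4],[0.4,0,0,0,-0.028,0.683,0.4],[0.45,0,0,0,-0.028,0.683,0.4],[0.5,-0.001,0.0014,0,-0.028,0.683,0.4],[0.5,-0.001,0.0014,0,-0.028,0.683,0.4]]' 15
python3 - <<'E'
from h import *
print(calibration('wrist'))
im=camera('wrist'); crop(im,140,80,440,300,2.6,'pics/w18.png')
plan([652.5,-33.6,-1.2],-13.4)
E
```

```text
clock: 20.9
eef_pos: [651.9, -33.5, 84.5]
eef_rot: [-1.483, 1.568, 2.996]
wrist_force: [0.0, -0.1, 0.7]
finger_gap: 37.5
{'fov_y': 66.84114811788163, 'cx': 319.3797106725844, 'cy': 203.49184056805422, 'position': array([671.66496324,  46.61122787, 292.23146169]), 'attitude': array([ 2.85967529e+00,  2.16122128e-03, -2.32895999e-01])}
pos [652.  -33.5  84.8] tooly -13.23 tilt [-0.002  0.    -1.   ] j6 0.123 clock 20.95 gap 37.6 F [-1.2 -0.1  0.6]
turn [0.001  0.0001 0.0006] shift [ 2.868e-01  2.400e-03 -2.000e-04] deg 0.2
turn [-9.99e-01 -1.00e-03  1.00e-04] shift [ 2.868e-01  2.400e-03 -2.000e-04] deg 179.8
```

View pics/w18.png

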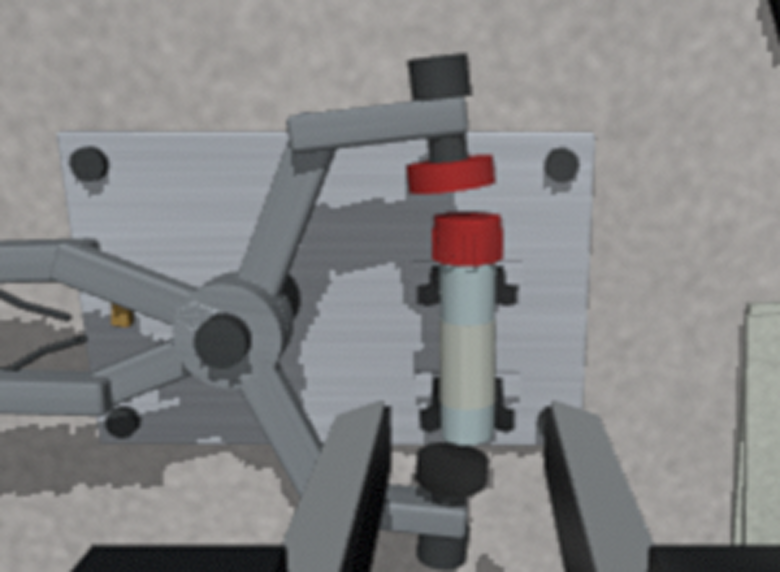

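Run:
```python
from h import *
c=dict(fov_y=66.84114811788163,cx=319.3797106725844,cy=203.49184056805422,position=np.array([671.66496324,46.61122787,292.23146169]),attitude=[2.85967529e+00,2.16122128e-03,-2.32895999e-01])
p=np.array([652,-33.5])
a=np.radians(-13.4); X=np.array([np.cos(a),np.sin(a)]);Y=np.array([-np.sin(a),np.cos(a)])
g=lambda x,y,z:onz(c,140+x/2.6,80+y/2.6,z)[:2]
for n,q,z,yo in (('skirt',(468,266),58.5,25),('base top',(468,410),57,-24),('base end',(468,443),50,-35),('cap end rim',(468,227),59,39)):
    P=g(*q,z); print(n,P.round(1),'origin rel TCP X,Y',((P-p)@X).round(1),((P-p)@Y-yo).round(1))
```

```text
skirt [660.   -2.4] origin rel TCP X,Y 0.6 7.1
base top [649.1 -48.6] origin rel TCP X,Y 0.7 8.6
base end [645.7 -63. ] origin rel TCP X,Y 0.7 4.8
cap end rim [662.8   9.3] origin rel TCP X,Y 0.6 5.1
```

```bash
python3 -m handwheel '[[0.001,0,0.0006,0.1,0.003,0,0.4],[0.001,0,0.0006,0.2,0.003,0,0.4],[0.001,0,0.0006,0.27,0.003,0,0.4],[0.001,0,0.0006,0.287,0.003,0,0.4],[0.001,0,0.0006,0.287,0.003,0,0.4],[0.001,0,0.0006,0.287,0.003,0,0.1],[0.001,0,0.0006,0.287,0.003,0,0.1],[0.001,0,0.0006,0.287,0.003,0,0.1],[0.001,0,0.0006,0.287,0.003,0,0.1]]' 15
python3 - <<'E'
from h import *
im=camera('wrist'); crop(im,200,130,440,330,3,'pics/w19.png')
plan([652.5,-33.6,110],-13.4)
E
```

```text
clock: 22.08
eef_pos: [651.8, -33.4, -0.7]
eef_rot: [-1.426, 1.569, 3.053]
wrist_force: [-10.1, 1.9, 6.3]
finger_gap: 17.6
pos [651.9 -33.4  -0.7] tooly -13.39 tilt [-0.002  0.    -1.   ] j6 0.126 clock 22.12 gap 17.2 F [-9.6  2.1  6.1]
turn [0.0001 0.0001 0.0007] shift [-3.69e-01  1.50e-03  2.00e-04] deg 0.1
turn [-9.999e-01 -1.000e-03  1.000e-04] shift [-3.69e-01  1.50e-03  2.00e-04] deg 180.0
```

View pics/w19.png

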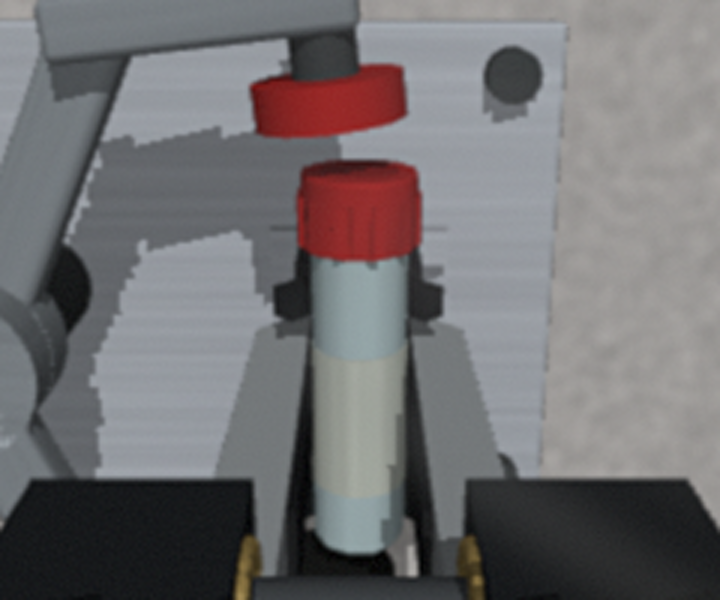

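```bash
python3 -m handwheel '[[0,0,0,-0.03,0,0,0.1],[0,0,0,-0.1,0,0,0.1],[0,0,0,-0.22,0,0,0.1],[0,0,0,-0.36,0,0,0.1],[0,0,0,-0.4,0,0,0.1],[0,0,0,-0.4,0,0,0.1]]' 15
python3 - <<'E'
from h import *
im=camera('wrist'); crop(im,0,0,640,400,1,'pics/w20.png')
plan([489.6,301.5,100],-27.05)
E
```

```text
clock: 22.88
eef_pos: [652.3, -33.5, 120.0]
eef_rot: [-1.435, 1.57, 3.044]
wrist_force: [0.2, 0.1, -0.5]
finger_gap: 17.2
pos [651.8 -33.4 118.6] tooly -13.39 tilt [-0.003  0.    -1.   ] j6 0.126 clock 22.93 gap 17.9 F [ 0.4  0.9 -1.4]
turn [0.0759 0.0002 0.0009] shift [ 0.0638 -0.7842 -0.9609] deg 13.7
turn [-9.241e-01 -1.300e-03  3.000e-04] shift [ 0.0638 -0.7842 -0.9609] deg 166.3
```

View pics/w20.png

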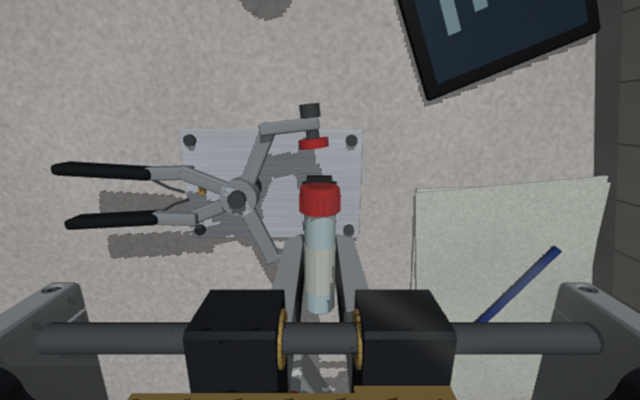

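```bash
python3 -m handwheel '[[0.01,0,0,0,-0.06,-0.08,0.1],[0.02,0,0,0.0,-0.16,-0.2,0.1],[0.03,0,0,0,-0.26,-0.32,0.1],[0.04,0,0,0,-0.37,-0.45,0.1],[0.05,0,0,0,-0.48,-0.58,0.1],[0.06,0,0,0,-0.59,-0.71,0.1],[0.07,0,0,0,-0.69,-0.84,0.1],[0.076,0,0.001,0.02,-0.76,-0.93,0.1],[0.076,0,0.001,0.064,-0.784,-0.961,0.1],[0.076,0,0.001,0.064,-0.784,-0.961,0.1],[0.076,0,0.001,0.064,-0.784,-0.961,0.1]]' 15
python3 - <<'E'
from h import *
plan([489.6,301.5,30],-27.05)
E
```

```text
clock: 24.3
eef_pos: [490.1, 300.5, 99.6]
eef_rot: [0.106, 1.569, -1.939]
wrist_force: [0.6, 0.2, -0.6]
finger_gap: 17.4
pos [490.1 300.5  99.6] tooly -27.12 tilt [-0.    -0.001 -1.   ] j6 0.96 clock 24.3 gap 17.4 F [ 0.6  0.2 -0.6]
turn [-0.0004  0.0004 -0.    ] shift [ 0.2321 -0.0032 -0.0026] deg 0.1
turn [ 9.996e-01 -1.000e-04 -7.000e-04] shift [ 0.2321 -0.0032 -0.0026] deg 179.9
```

```bash
python3 -m handwheel '[[0,0,0,0.1,-0.001,-0.0025,0.1],[0,0,0,0.2,-0.001,-0.0025,0.1],[0,0,0,0.3,-0.001,-0.0025,0.1],[0,0,0,0.34,-0.001,-0.0025,0.1],[0,0,0,0.35,-0.001,-0.0025,0.1],[0,0,0,0.35,-0.001,-0.0025,0.1]]' 15
python3 - <<'E'
from h import *
im=camera('wrist'); crop(im,200,130,440,330,3,'pics/w21.png')
plan([490.0,301.3,-14.7],-27.05)
E
```

```text
clock: 25.05
eef_pos: [490.8, 301.2, -4.4]
eef_rot: [1.377, 1.57, -0.667]
wrist_force: [-0.3, 1.4, -0.4]
finger_gap: 17.6
pos [490.8 301.3  -4.3] tooly -27.13 tilt [ 0.001 -0.    -1.   ] j6 0.962 clock 25.1 gap 17.4 F [-0.1 -0.6 -0.8]
turn [-0.0005  0.     -0.0003] shift [ 0.0347 -0.0024  0.0013] deg 0.1
turn [ 9.995e-01 -5.000e-04 -0.000e+00] shift [ 0.0347 -0.0024  0.0013] deg 179.9
```

View pics/w21.png

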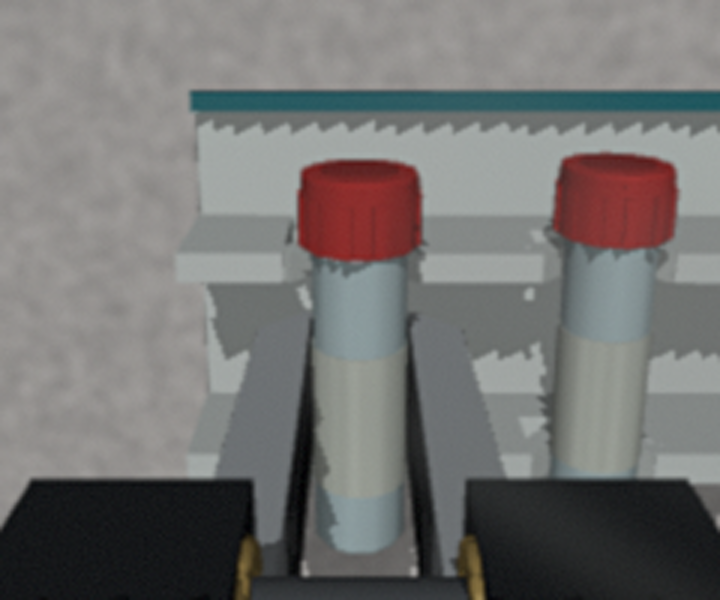

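```bash
python3 -m handwheel '[[0,0,0,0.012,0,0,0.1],[0,0,0,0.024,0,0,0.1],[0,0,0,0.033,0,0,0.1],[0,0,0,0.033,0,0,0.1],[0,0,0,0.033,0,0,0.1]]' 15
python3 - <<'E'
from h import *
im=camera('wrist'); crop(im,200,130,440,330,3,'pics/w22.png')
plan([490.0,301.3,-14.7],-27.05)
E
```

```text
clock: 25.72
eef_pos: [490.7, 301.4, -14.1]
eef_rot: [1.624, 1.57, -0.421]
wrist_force: [-3.0, 0.5, 4.6]
finger_gap: 17.5
pos [490.7 301.4 -14.1] tooly -27.13 tilt [ 0.001 -0.    -1.   ] j6 0.962 clock 25.77 gap 17.4 F [-2.3  0.6  4.6]
turn [-0.0004 -0.     -0.0003] shift [ 0.0021 -0.0019  0.0015] deg 0.1
turn [ 9.996e-01 -4.000e-04  0.000e+00] shift [ 0.0021 -0.0019  0.0015] deg 179.9
```

View pics/w22.png

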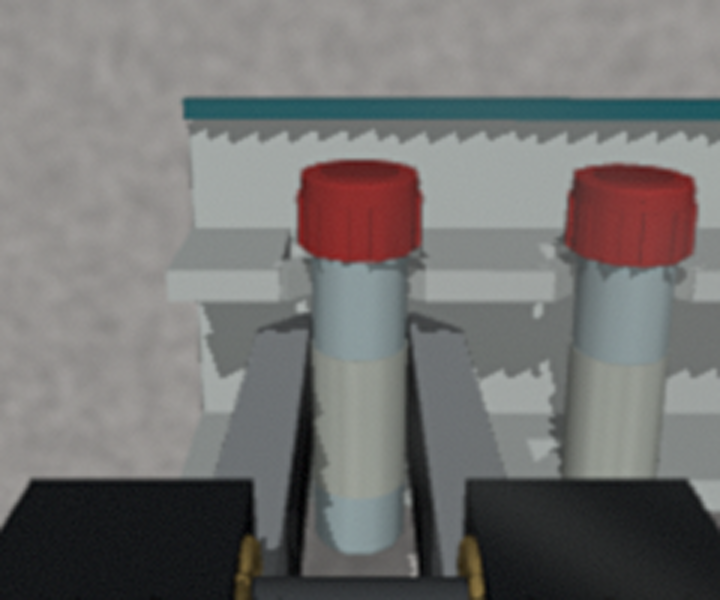

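```bash
python3 -m handwheel '[[0,0,0,0,0,0,0.25],[0,0,0,0,0,0,0.4],[0,0,0,0,0,0,0.4],[0,0,0,0,0,0,0.4],[0,0,0,-0.08,0,0,0.4],[0,0,0,-0.2,0,0,0.4],[0,0,0,-0.36,0,0,0.4],[0,0,0,-0.42,0,0,0.4],[0,0,0,-0.42,0,0,0.4]]' 15
python3 - <<'E'
from h import *
c=calibration('wrist'); im=camera('wrist'); crop(im,0,0,640,400,1.2,'pics/w23.png'); crop(camera('scene'),210,170,430,320,3,'pics/s23.png')
for P in ([492.2,308.8,34],[476.3,277.6,34],[492.2+39*.4556,308.8+39*.89,34]): print((np.array(proj(c,P))*1.2).round(1))
E
```

```text
clock: 26.9
eef_pos: [490.9, 301.6, 112.3]
eef_rot: [2.187, 1.569, 0.142]
wrist_force: [-0.0, 0.0, -0.3]
finger_gap: 37.3
[380.5 235.7]
[380.6 276.1]
[380.4 187.6]
```

View pics/w23.png

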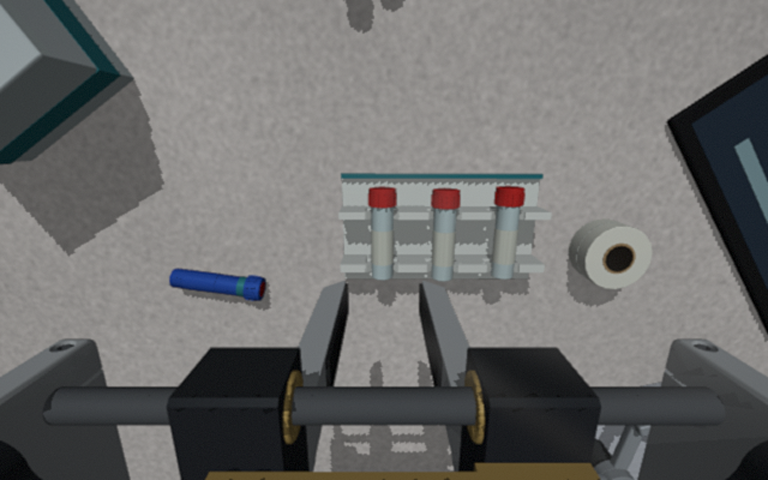

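View pics/s23.png

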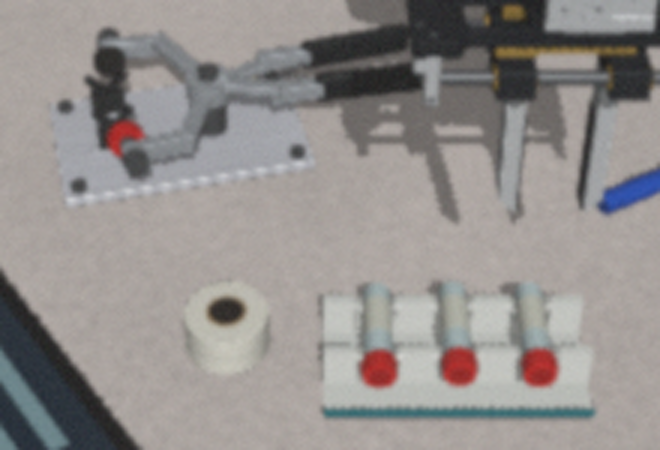

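All three tubes are seated with their caps home and in line. The tray, label roll and open handles look as they did at the start, and the gripper is clear. I'm handing in.

```bash
python3 -c "
from cell import order
print(order.sign_off())"
```

```text
the job is handed in; nothing more can be done
None
```

The tube with the proud cap is closed and back in its own groove, and I handed the job in at about 27 s of the 56 s allowed. I laid it in the cradle with the cap to the red pad and squeezed the handles to the stop. After they sprang open I returned it cap to +y, like its neighbours.

**Last checks**
- **Cap:** no teal neck shows in the last wrist and scene pictures. The fingers read 29.3 mm at the squeeze, against 31 mm given for the handles at the stop.
- **Tube:** it lies within about 2 mm of its starting pixels in the wrist view and level with its neighbours.
- **Surroundings:** the handles are open again. The other tubes and the label roll look unmoved by eye; I took no separate measurement of them.
- **Robot:** the gripper was well above everything at hand-in.

**What disagreed**
- **Finger length:** my first grasp closed above the tube and touched nothing. Triangulating the pictures put the fingertips about 32 mm behind the reported TCP, not 8 mm ahead of it. I worked about 40 mm lower for every grasp after that, and the tube then read 17–18 mm between the fingers.
- **Position estimates:** the top camera and wrist camera differed by about 2–3 mm, and my nest estimates by up to about 7 mm. I set the final position in the cradle from close wrist views.
- **Squeeze shift:** squeezing moved the tube about 3 mm towards the cap, which I allowed for when laying it back.

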